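Snap the cordless hardness probes back into their charging stand

ROBOT

A 7-joint arm with a two-finger parallel gripper is mounted at the origin on the work surface. World frame = base frame: x ahead of the robot, y to its left, z up, the work surface at z = 0. Lengths are in m, angles in rad, forces in N, time in s.
With the tool pointing down it reaches from about 0.425 to 0.925 m from the base axis. Payload 6.8 kg.
Tool frame: the origin (TCP) lies midway between the tips of the shut fingers; the grasp point (between the pads) lies 19 mm behind it; z points along the fingers, y is the direction in which the jaws open and shut (so a half turn about z gives the same grasp; the last joint's range is limited). The gripper opens to 85 mm and grips with 20 to 120 N. Pads are 22 mm wide; open, the fingers measure 114 mm over their backs; the gripper's body (76 mm by 85 mm) begins 54 mm behind the grasp point. The pads swing forward as they close: fully open they stand 13 mm farther back than shut.
Start: joints at [1.117, 0.477, 0.022, 1.555, -0.011, 1.109, -0.083], TCP at [0.229, -0.635, 0.231] pointing down, gripper open.
Joint ranges: [-2.96, 2.96], [-0.34, 2.1], [-1.41, 1.46], [0.24, 2.44], [-1.37, 4.51], [0.17, 1.92], [-2.96, 2.96]. Speed limits (rad/s): [2.39, 2.39, 3.14, 3.14, 3.14, 3.14, 3.14].

INTERFACE

Orientations are given as a rotation vector (axis times angle).
In Python, from bench import r, imaging gives the robot as it stands.
- The arm moves only by the tool jog_arm, never from a script. Its argument "rows" is a list of rows, each an object with "delta_rot": the turn, a rotation vector about the tool's x, y, z in degrees, a list of three; "xyz": the shift along the tool's x, y, z in cm, a list of three; "fingers": the closure, from 0 (fully open) to 1 (shut). A call has exactly 5 rows; each row is the pose to reach, as a shift and turn from the pose measured when the call began, along the tool's axes at that moment; what a row does not reach only later rows make up. A row lasts 1/12 s, in which the tool goes at most 41.7 mm and 7.16 degrees, less where a joint would pass 70% of its speed; a pose out of reach is approached as far as the arm can. A call with a gripper value outside its range is refused whole. The fingers move at their own pace and stop on an object; "grip_force" is the grip in N (left out, the last holds). Time passes only in rows, so rows that repeat a pose let the fingers close, or fill a call up. It gives the time, the measured TCP pose, the force and the opening at its end, in the units of the state.
- r.get_obs(): the state, without advancing time (a new reading comes with each control period).
- imaging.grab_frame(name): name is "side" or "top"; returns the picture (384x512x3 uint8, blue, green, red); there is no depth.
- imaging.camera_info(name): a dict with "camera_matrix" (3x3 intrinsics, pixels), "xyz" and "attitude" of the camera in the world. Camera axes: x right, y down, z forward; pixel columns grow to the right and rows downward; lengths in m; the calibration is good to about 2 mm. A picture is of the moment at which its call begins. camera_info takes no time and is no camera call.
- r.hand_in(): hands the job in, once; it reports no verdict.
Trained networks look in the newest picture that a camera, given by its name, has taken for a name from the list of things; names that differ only in an ending like _2 or _b are one class to them, and where a whole thing is asked for, a point or a joint stands for the part that bears it (a point fixed in the world has none). Each returns a list of dicts, best first, with "conf" (0 to 1); they miss things now and then, are a little off and sometimes report something else, mostly with a low value. They report only what shows in the picture. A call takes as long as a camera call. They do not tell look-alikes from the thing itself.
- imaging.find_in(camera, query): "position" ([column, row] in pixels, amid what is visible of it).
- imaging.cut_out(camera, query): "region" (384x512 bool, what is visible of it) and "position" ([column, row] in pixels, amid what is visible of it).
- imaging.tip_of(camera, query): "position" ([column, row] in pixels: a listed point, or the origin of a listed thing).
The state is a dict: "clock": time; "joints": joint angles; "qvel": joint speeds; "tau": joint torques, N m; "tcp_pos": TCP position; "orientation": TCP orientation; "contact_force": force on the tool from outside, world axes, zero at the start; "moment": the same for the moment, N m; "grip_width": finger opening in m.
Only numpy, scipy, OpenCV 4.12 (cv2) and the standard library are available. Lean on these libraries where they do the work, as an engineer would, in place of code of your own. Each camera call takes 0.05 s, during which the arm holds its last target.

TASK

Put both cordless hardness probes back in the sloping charging stand, the long probe in the long carrier and the short one in the short carrier; the carriers slide along the rail, so find by sight or touch where they stand. Press each probe sideways into its two spring clips, square to the slope, until both snap over its waists and it lies fully home, then let go. Do not lean hard on the stand, and leave the test block, specimen and oil bottle alone.

Things in the scene. Friction and masses are not known exactly. Their poses are not given: they have to be found in the camera images.
- rack: Fixed grey charging stand, a wedge 135 (x) x 476 (y) x 92 mm high; its deck slopes up at 32 degrees, low edge (x = -60, z = 25 mm) to the robot, 115 mm long. A rail 44 mm wide, 8 mm thick, runs along it and bears two clip carriers. Origin: on the underside, 75 mm behind its front; x to its high back, y along the rail, z up. More than 160 N on it breaks it.
- long_bay (a point): Mid travel of the long carrier, a plate with two spring clips 58 mm either side of its middle. The carrier itself stands up to 18 mm off this point along y, NOT reported; friction holds it (15 N). The point is at the height of a home probe's axis, 94 mm above the bench. x up the slope, y along the rail, z square out of the slope: press along -z. The carrier plate is at z = -21 mm.
- short_bay (a point): Mid travel of the short carrier: as long_bay, with its clips 40 mm either side of the carrier's middle; 218 mm along the rail's +y from long_bay. The carriers are independent. Between a carrier's clips only a low contact block (10 x 34 mm, top at z = -13 mm) stands on it, so there is room for fingers round the grip.
- long_rail (a point): Point on the rail's upper face under long_bay (z = -24 mm there); same axes. A clip: hard floor 16 x 12 mm (at z = -8 mm of the bay point) between two steel jaws 12 mm wide along y, hinged at the foot (x = -10 and +10 mm), sprung inward: hooks at z = +8 to +11 leave an 11 mm gap; above them a flare opens to 25 mm at z = +22 mm.
- short_rail (a point): The same point under short_bay. Working of a clip: a 16 mm waist pressed in along -z spreads the jaws (hardest at the hooks, 15 to 30 N for both clips; it may slip in the grip), slides down with a few N and is snapped in only once it is on the floor, within about 1 mm; short of that it sticks half-way. Both ends must go home; then the floor is a hard stop.
- long_probe: Loose, lying on the bench, 0.14 to 0.28 kg: black grip 24 x 24 mm, 97 mm long; aluminium waists 16 x 16 mm, 19 mm long, centred 58 mm either side of the middle (3.5 mm to spare each way in a clip); grey end caps 22 x 22 mm out to 85 mm; a 16 mm round steel nose on the -y end. Origin: middle of the underside; y along its length, z up. Any flat may face the floor, nose either way.
- long_probe_mid (a point): The middle of the long probe on its axis, 12 mm above its underside; same axes as the probe.
- short_probe: Loose, lying on the bench, 0.1 to 0.21 kg: like the long probe, but its grip is 61 mm long, its waists (19 mm long) are centred 40 mm either side of the middle and its end caps reach 62 mm, then the nose. Origin: middle of the underside; y along its length, z up.
- short_probe_mid (a point): The middle of the short probe on its axis, 12 mm above its underside; same axes as the probe.
- test_block: Bystander: loose steel reference block, a disc 64 mm across, 12 mm high; origin at the centre of its underside.
- specimen: Bystander: loose black moulded specimen, a disc 30 mm across, 18 mm high; origin at the centre of its underside.
- oil_bottle: Bystander: small amber bottle, 40 mm across, 70 mm high, beyond the rail; origin at the centre of its underside.
Mind the look-alikes: they are no part of the job. What is shaped like the long_probe but pink or turquoise is not meant.

How it is judged:
At the end, for the whole second after the job is handed in: Each probe lies snapped in its own carrier, at rest: its middle within 1.6 mm of the bay point square to the slope (under the hooks), 2.5 mm up or down the slope and 24 mm along the rail, in line with the rail to 0.03 rad. Test block, specimen and bottle within 20 mm of their start (z of long_probe_mid in the frame of long_bay between -0.0016 and 0.0016 m and x of long_probe_mid in the frame of long_bay between -0.0025 and 0.0025 m and y of long_probe_mid in the frame of long_bay between -0.024 and 0.024 m and angle between the y axis of long_probe_mid and the y axis of long_bay, either way round below 0.03 rad and linear speed of each of long_probe, short_probe below 0.01 m/s and angular speed of each of long_probe, short_probe below 0.05 rad/s and z of short_probe_mid in the frame of short_bay between -0.0016 and 0.0016 m and x of short_probe_mid in the frame of short_bay between -0.0025 and 0.0025 m and y of short_probe_mid in the frame of short_bay between -0.024 and 0.024 m and angle between the y axis of short_probe_mid and the y axis of short_bay, either way round below 0.03 rad and distance of each of test_block, specimen, oil_bottle from where it was at the start of the episode below 0.02 m); the robot touches nothing.
It fails at once if the stand is leaned on with more than 160 N (contact force between rack and anything else above 160 N).
It fails at once if the test block is knocked away: moved more than 20 mm (distance of test_block from where it was at the start of the episode above 0.02 m).
It fails at once if the specimen is knocked away: moved more than 20 mm (distance of specimen from where it was at the start of the episode above 0.02 m).
It fails at once if the oil bottle is knocked away: moved more than 20 mm (distance of oil_bottle from where it was at the start of the episode above 0.02 m).
It also fails if it takes over 72 s, if anything falls off the work surface, if the arm or the gripper's body presses on something with over 40 N, if the wrist force passes 120 N, or if a joint passes its speed limit or range.

## Working session

There is one attempt and no reset: what is moved stays moved. The work goes in short steps, Python scripts to look and compute and a tool call to move; the robot and the scene stay as the last step left them, time stands still between calls to the robot, and variables do not carry over. Pictures are saved under pics/ and viewed, and the job is handed in when it is done.

Besides the shell and the picture viewer there is one more tool, called after "Emit:" as name([rows], argument=value, ...), one row to a line, values as JSON. jog_arm: Moves the arm, as the interface text tells. Its arguments: {"type":"object","properties":{"rows":{"type":"array","items":{"type":"object","properties":{"delta_rot":{"type":"array","items":{"type":"number"}},"xyz":{"type":"array","items":{"type":"number"}},"fingers":{"type":"number"}}}},"grip_force":{"type":"number"}},"required":["rows"]}

```bash
ls; mkdir -p pics
python3 - <<'E'
from bench import r, imaging
import cv2
o=r.get_obs(); print(o)
for n in ("side","top"):
    print(n, imaging.camera_info(n))
    cv2.imwrite(f"pics/{n}0.png", imaging.grab_frame(n))
E
```

```text
pics
{'clock': 0.0, 'joints': array([ 1.11689284,  0.47783836,  0.02233733,  1.55644011, -0.01151228,
        1.10930798, -0.08309775]), 'qvel': array([ 2.24390595e-03, -2.31913812e-05, -1.07662647e-03,  2.39431978e-05,
        2.29737156e-05,  1.73580835e-04,  4.09606036e-04]), 'tau': array([-4.41668290e-04, -5.96456659e+01,  1.60784461e+00, -2.81203544e+01,
        1.24589272e-02,  9.37049626e-03,  2.38308394e-05]), 'tcp_pos': array([ 0.2285832 , -0.63448867,  0.23030481]), 'orientation': array([-3.09296033e+00, -5.40204675e-01,  7.00641209e-04]), 'contact_force': array([-1.29727498, -0.02530226,  0.15738043]), 'moment': array([ 0.00610979,  0.02564231, -0.01838428]), 'grip_width': 0.08571176448283484}
side {'camera_matrix': array([[351.30393943,   0.        , 253.54240842],
       [  0.        , 351.30393943, 189.69603402],
       [  0.        ,   0.        ,   1.        ]]), 'xyz': array([0.09658861, 0.58622461, 0.59934859]), 'attitude': array([-0.7688524 ,  2.37756891, -1.29964535])}
top {'camera_matrix': array([[498.86905869,   0.        , 252.12767526],
       [  0.        , 498.86905869, 193.09134285],
       [  0.        ,   0.        ,   1.        ]]), 'xyz': array([ 0.38421082, -0.07700408,  1.54202584]), 'attitude': array([-2.17211049,  2.12691633, -0.12626909])}
```

View pics/side0.png

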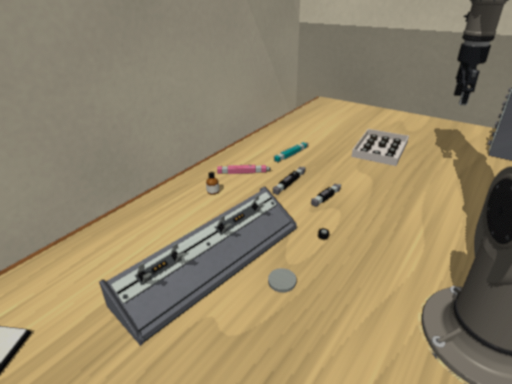

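View pics/top0.png

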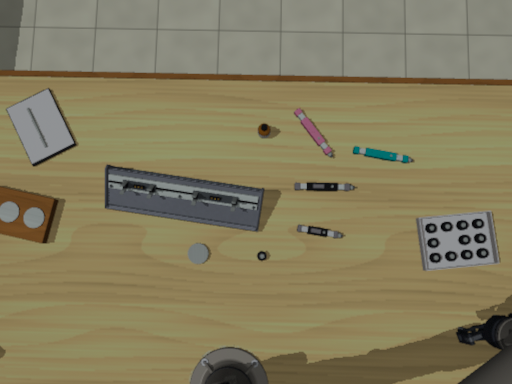

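```bash
cat > h.py <<'E'
import numpy as np, cv2
from scipy.spatial.transform import Rotation as R
from bench import r, imaging
def cam(n):
    c=imaging.camera_info(n); return np.array(c["camera_matrix"]),np.array(c["xyz"]),R.from_rotvec(c["attitude"]).as_matrix()
def ray(n,px):
    K,t,A=cam(n); d=A@np.linalg.inv(K)@np.array([px[0],px[1],1.]); return t,d/np.linalg.norm(d)
def onz(n,px,z):
    t,d=ray(n,px); return t+d*(z-t[2])/d[2]
def proj(n,p):
    K,t,A=cam(n); q=K@(A.T@(np.asarray(p)-t)); return q[:2]/q[2]
def tri(p1,p2):
    (a,u),(b,v)=ray("top",p1),ray("side",p2)
    M=np.stack([u,-v],1); s=np.linalg.lstsq(M,b-a,rcond=None)[0]
    P,Q=a+u*s[0],b+v*s[1]; return (P+Q)/2,np.linalg.norm(P-Q)
def crop(n,x0,y0,x1,y1,s,name,img=None):
    im=imaging.grab_frame(n) if img is None else img
    cv2.imwrite(f"pics/{name}.png",cv2.resize(im[y0:y1,x0:x1],None,fx=s,fy=s,interpolation=cv2.INTER_CUBIC))
E
python3 - <<'E'
from h import *
for n in("top","side"):
    imaging.grab_frame(n)
    for q in ["rack","long_bay","short_bay","long_rail","short_rail","long_probe_mid","short_probe_mid","test_block","specimen","oil_bottle"]:
        print(n,q,[(np.round(d["position"],1).tolist(),round(d["conf"],2)) for d in imaging.tip_of(n,q)][:5])
crop("top",95,155,275,240,4.4,"topc")
crop("top",285,95,425,250,5,"topp")
crop("side",95,180,305,350,3.8,"sidec")
crop("side",205,130,355,220,5,"sidep")
E
```

```text
top rack [([185.1, 194.8], 0.69)]
top long_bay [([215.7, 202.7], 0.77)]
top short_bay [([142.6, 191.1], 0.76)]
top long_rail [([217.6, 200.2], 0.95)]
top short_rail [([144.8, 189.3], 0.8), ([259.8, 131.4], 0.73)]
top long_probe_mid [([313.2, 128.1], 0.93), ([380.0, 153.4], 0.83), ([322.2, 185.7], 0.79)]
top short_probe_mid [([318.8, 231.0], 0.68), ([320.4, 185.6], 0.46), ([214.5, 199.7], 0.26)]
top test_block [([212.8, 198.1], 0.63), ([198.7, 252.3], 0.56)]
top specimen [([262.7, 254.6], 0.49)]
top oil_bottle [([258.9, 131.5], 0.65)]
side rack [([212.4, 262.1], 0.57)]
side long_bay [([242.6, 211.8], 0.89)]
side short_bay [([166.5, 254.2], 0.85), ([322.0, 240.6], 0.4)]
side long_rail [([238.4, 219.2], 0.71), ([289.5, 178.9], 0.67), ([325.3, 195.4], 0.32)]
side short_rail [([167.1, 263.3], 0.69)]
side long_probe_mid [([242.1, 168.1], 0.9), ([288.1, 179.9], 0.86), ([288.8, 151.5], 0.52)]
side short_probe_mid [([323.6, 196.3], 0.55)]
side test_block [([284.2, 285.5], 0.81)]
side specimen [([289.8, 182.6], 0.62), ([320.5, 237.8], 0.56)]
side oil_bottle [([214.3, 191.9], 0.7)]
```

View pics/topc.png

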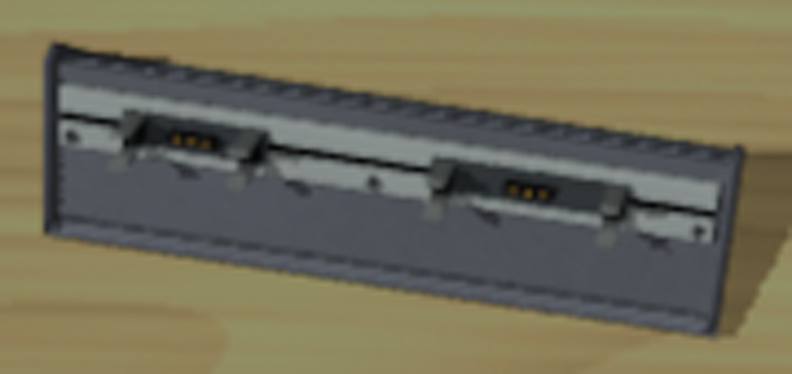

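View pics/topp.png

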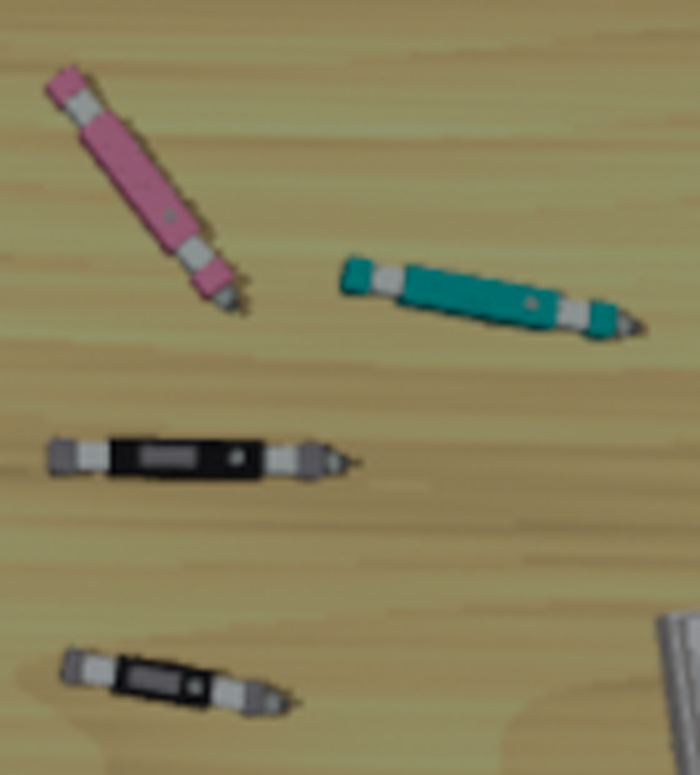

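View pics/sidec.png

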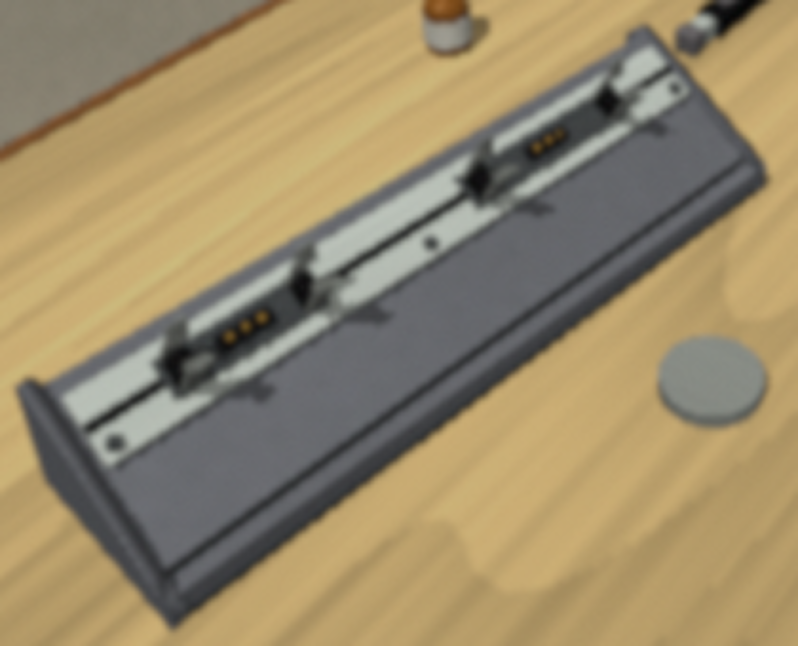

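View pics/sidep.png

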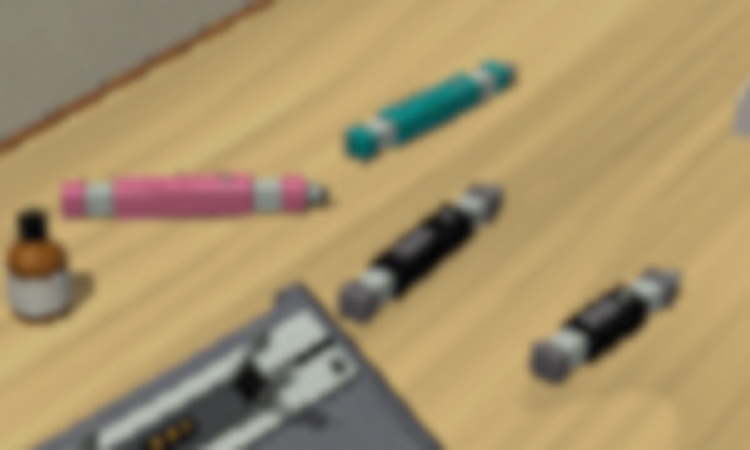

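Run:
```python
from h import *
T=lambda c:((c[0]+.5)/4.4-.5+95,(c[1]+.5)/4.4-.5+155)
S=lambda c:((c[0]+.5)/3.8-.5+95,(c[1]+.5)/3.8-.5+180)
for a,b in [((72,135),(115,442)),((373,183),(431,243)),((699,232),(674,89)),((190,141),(247,327)),((528,190),(547,141)),((55,47),(30,385)),((740,152),(643,32)),((47,233),(172,620)),((712,333),(764,175))]:
    p,e=tri(T(a),S(b)); print(np.round(p*1000,1),round(e*1000,1))
s=np.array([onz("top",T(c),.0)for c in [(72,135),(373,183),(699,232)]]);print(s)
```

```text
[590.2 366.2  63. ] 0.3
[561.3 158.9  64.2] 0.3
[532.8 -63.   63.4] 0.5
[584.9 280.8  78.7] 2.0
[556.5  51.9  77.9] 1.4
[647.4 375.7  77.7] 3.1
[583.1 -91.2  79.3] 5.7
[527.  396.3   3.7] 3.9
[465.7 -74.1   9.7] 3.9
[[ 5.99089300e-01  3.85218453e-01  2.22044605e-16]
 [ 5.69069998e-01  1.69276266e-01  0.00000000e+00]
 [ 5.38957959e-01 -6.25154381e-02  0.00000000e+00]]
```

```bash
cat >> h.py <<'E'
th=np.deg2rad(32); ux=np.array([np.cos(th),0,np.sin(th)]); un=np.array([-np.sin(th),0,np.cos(th)])
def rackpt(pose,p):
    x,y,psi=pose; c,s=np.cos(psi),np.sin(psi); p=np.asarray(p,float)
    return np.array([x+c*p[0]-s*p[1],y+s*p[0]+c*p[1],p[2]])
def bayloc(p,yb):  # bay coords (m) -> rack frame
    return np.array([-.00996,yb,.094])+p[0]*ux+np.array([0,p[1],0])+p[2]*un
E
cat > ov.py <<'E'
from h import *
import sys
def overlay(n,pose,img,yl,ys,x0,y0,x1,y1,s,name):
    im=cv2.resize(img[y0:y1,x0:x1],None,fx=s,fy=s,interpolation=cv2.INTER_CUBIC)
    P=lambda p:tuple(int(round(v)) for v in ((proj(n,rackpt(pose,p))-[x0,y0]+.5)*s-.5))
    L=lambda a,b,c:cv2.line(im,P(a),P(b),c,1,cv2.LINE_AA)
    B=lambda x,y,z:bayloc((x,y,z),0)
    for x in(-.022,.022): L(B(x,-.23,-.024),B(x,.23,-.024),(0,255,0))
    for x,z in((-.06,.025),(.0375,.086)): L((x,-.238,z),(x,.238,z),(0,0,255))
    for y in(-.238,.238):
        L((-.06,y,.025),(.0375,y,.086),(0,0,255)); L((-.075,y,0),(.06,y,0),(255,0,0)); L((-.075,y,0),(-.06,y,.025),(255,0,0))
    L((-.075,-.238,0),(-.075,.238,0),(255,0,0))
    for yc,h in((yl,.058),(ys,.04)):
        for sg in(-1,1):
            for x in(-1,1):
                yy=yc+sg*h
                L(B(.0125*x,yy,.022),B(.0055*x,yy,.009),(255,0,255));L(B(.0055*x,yy,.009),B(.01*x,yy,-.02),(255,0,255))
        L(B(-.005,yc-.017,-.013),B(-.005,yc+.017,-.013),(0,255,255));L(B(.005,yc-.017,-.013),B(.005,yc+.017,-.013),(0,255,255))
    cv2.imwrite(f"pics/{name}.png",im)
E
python3 - <<'E'
from ov import *
from scipy.optimize import least_squares
obs=[("top",(215.7,202.7),bayloc((0,0,0),-.109)),("side",(242.6,211.8),bayloc((0,0,0),-.109)),
("top",(142.6,191.1),bayloc((0,0,0),.109)),("side",(166.5,254.2),bayloc((0,0,0),.109)),
("top",(217.6,200.2),bayloc((0,0,-.024),-.109)),("side",(238.4,219.2),bayloc((0,0,-.024),-.109)),
("top",(144.8,189.3),bayloc((0,0,-.024),.109)),("side",(167.1,263.3),bayloc((0,0,-.024),.109)),("top",(185.1,194.8),(0,0,0)),("side",(212.4,262.1),(0,0,0))]
f=lambda v:np.concatenate([proj(n,rackpt(v,p))-px for n,px,p in obs])
s=least_squares(f,[.55,.16,-.133],loss="soft_l1"); print(s.x,np.round(s.fun,1).reshape(-1,2).tolist())
pose=s.x
t=imaging.grab_frame("top");d=imaging.grab_frame("side")
overlay("top",pose,t,-.109,.109,95,155,275,240,4.4,"ot1");overlay("side",pose,d,-.109,.109,95,180,305,350,3.8,"os1")
E
```

```text
[ 0.56660981  0.15404335 -0.13100416] [[0.0, -0.6], [1.0, 0.7], [-0.1, -0.1], [2.4, 4.0], [-0.6, -1.5], [2.0, -2.2], [-0.0, -1.6], [-0.2, -0.9], [-0.9, 2.3], [-2.2, -0.2]]
```

View pics/ot1.png

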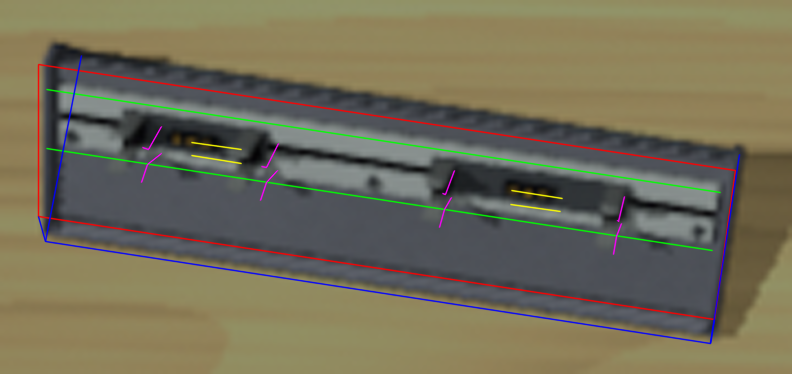

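View pics/os1.png

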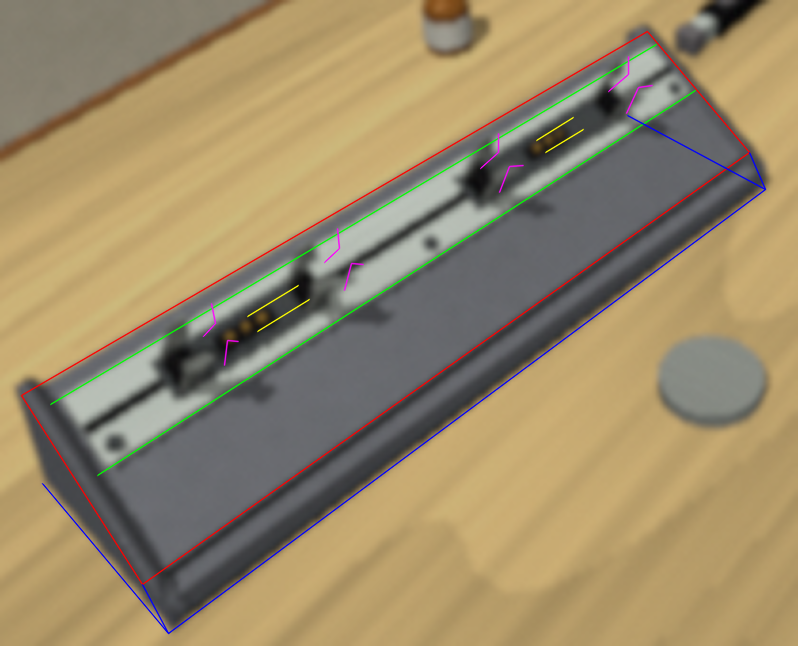

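```bash
cat > fit.py <<'E'
from ov import *
from scipy.optimize import least_squares
from scipy.ndimage import map_coordinates, gaussian_filter
B=lambda x,y,z:bayloc((x,y,z),0)
def lines():
    return [("railhi",B(.022,-.215,-.024),B(.022,.215,-.024),-1),("raillo",B(-.022,-.215,-.024),B(-.022,.215,-.024),1)]
def meas(n,im,pose,a,b,sg,w=4,N=70):
    g=gaussian_filter(im.astype(float).mean(2),.5); out=[]
    for t in np.linspace(0,1,N):
        P=a+(b-a)*t; p=proj(n,rackpt(pose,P)); q=proj(n,rackpt(pose,P+np.array(ux)*.005)); d=(q-p)/np.linalg.norm(q-p)
        k=np.arange(-w,w+.01,.1); v=map_coordinates(g,[p[1]+k*d[1],p[0]+k*d[0]],order=3)
        gr=np.gradient(v,k)*sg; i=gr.argmax()
        if gr[i]>12: out.append((t,k[i],p+k[i]*d))
    return out
def run(pose,cams,ims,it=6):
    for _ in range(it):
        dat=[]
        for n in cams:
            for nm,a,b,sg in lines():
                m=meas(n,ims[n],pose,a,b,sg,w=4 if _>1 else 5)
                dat+=[(n,a,b,p) for _t,_k,p in m]
        def f(v):
            o=[]
            for n,a,b,p in dat:
                A,Bq=proj(n,rackpt([v[0],pose[1],v[1]],a)),proj(n,rackpt([v[0],pose[1],v[1]],b)); d=(Bq-A)/np.linalg.norm(Bq-A)
                o.append(d[0]*(p-A)[1]-d[1]*(p-A)[0])
            return np.array(o)
        s=least_squares(f,[pose[0],pose[2]],loss="cauchy",f_scale=.3); pose=np.array([s.x[0],pose[1],s.x[1]])
    return pose,len(dat),np.median(abs(s.fun)),dat,s.fun
if __name__=="__main__":
    ims={n:imaging.grab_frame(n) for n in("top","side")}
    p0=np.array([.5693,.154,-.1315])
    for c in(["top"],["side"],["top","side"]):
        p,k,m,dat,fu=run(p0.copy(),c,ims); print(c,p,k,m)
        # per line bias
    overlay("top",p,ims["top"],-.109,.109,95,155,275,240,4.4,"ot2");overlay("side",p,ims["side"],-.109,.109,95,180,305,350,3.8,"os2")
E
python3 fit.py
```

```text
Traceback (most recent call last):
  File "fit.py", line 34, in <module>
    p,k,m,dat,fu=run(p0.copy(),c,ims); print(c,p,k,m)
                 ~~~^^^^^^^^^^^^^^^^^
  File "fit.py", line 28, in run
    s=least_squares(f,[pose[0],pose[2]],loss="cauchy",f_scale=.3); pose=np.array([s.x[0],pose[1],s.x[1]])
  File "fit.py", line 25, in f
    A,Bq=proj(n,rackpt([v[0],pose[1],v[1]],a)),proj(n,rackpt([v[0],pose[1],v[1]],b)); d=(Bq-A)/np.linalg.norm(Bq-A)
                                               ~~~~^^^^^^^^^^^^^^^^^^^^^^^^^^^^^^^^^
  File "h.py", line 11, in proj
    K,t,A=cam(n); q=K@(A.T@(np.asarray(p)-t)); return q[:2]/q[2]
          ~~~^^^
  File "h.py", line 5, in cam
    c=imaging.camera_info(n); return np.array(c["camera_matrix"]),np.array(c["xyz"]),R.from_rotvec(c["attitude"]).as_matrix()
ValueError: time passes only in moves, steps and waits
```

Too many camera_info calls; I'll cache them.

```bash
sed -i 's/^def cam(n):/import functools\n@functools.lru_cache\ndef cam(n):/' h.py; python3 fit.py; python3 -c "
from h import *
print(r.get_obs()['clock'])"
```

```text
['top'] [ 0.57156816  0.154      -0.1308647 ] 132 0.10378909900009248
['side'] [ 0.56790761  0.154      -0.1282855 ] 135 0.10085867139939353
['top', 'side'] [ 0.56941623  0.154      -0.1210469 ] 264 0.5220622490246347
1.7
```

View pics/ot2.png

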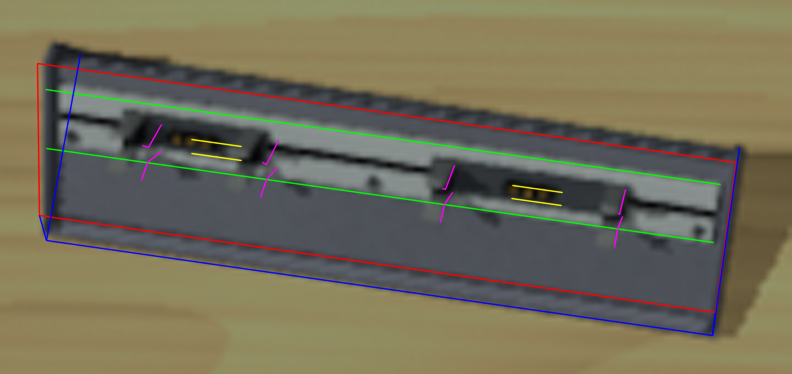

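View pics/os2.png

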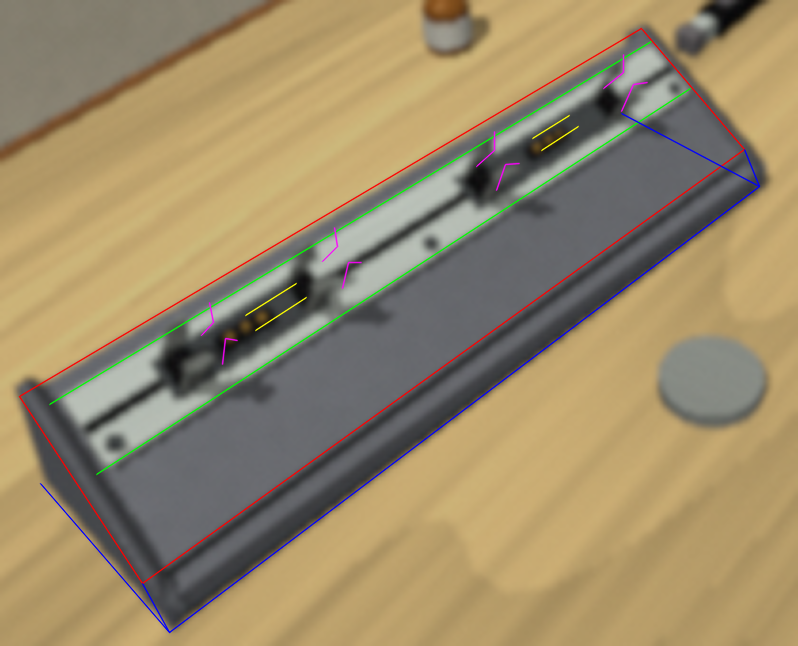

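Run:
```python
from h import *
from scipy.optimize import minimize_scalar
T=lambda c:((c[0]+.5)/4.4-.5+95,(c[1]+.5)/4.4-.5+155)
S=lambda c:((c[0]+.5)/3.8-.5+95,(c[1]+.5)/3.8-.5+180)
pose=(.570,.154,-.13)
for n,px in(("top",T((190,141))),("top",T((528,190))),("side",S((247,327))),("side",S((547,141)))):
    f=lambda y:np.linalg.norm(proj(n,rackpt(pose,bayloc((0,0,-.013),y)))-px)
    s=minimize_scalar(f,bounds=(-.2,.2),method="bounded");print(n,s.x,s.fun)
t=imaging.grab_frame("top");d=imaging.grab_frame("side")
crop("top",110,170,180,215,10,"tS",t);crop("top",185,180,255,225,10,"tL",t)
crop("side",128,235,198,290,10,"sS",d);crop("side",210,190,280,245,10,"sL",d)
```

```text
top 0.127319857976509 0.5404041266653664
top -0.10307056529800457 0.99669210370894
side 0.12819294679637347 1.242516788929614
side -0.1000818590254789 0.7867965334930247
```

View pics/tS.png

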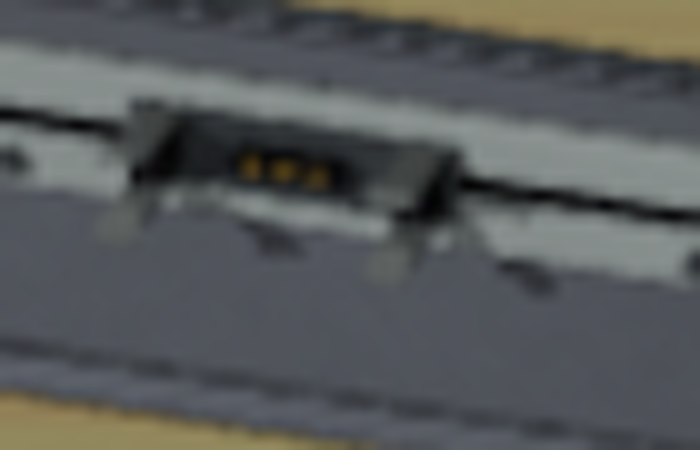

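View pics/tL.png

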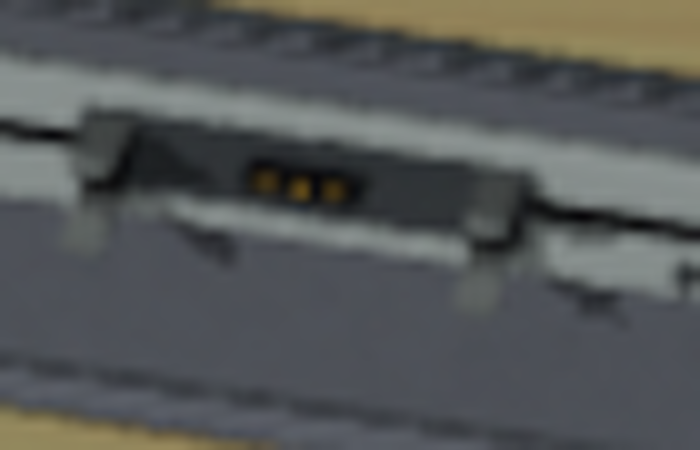

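View pics/sS.png

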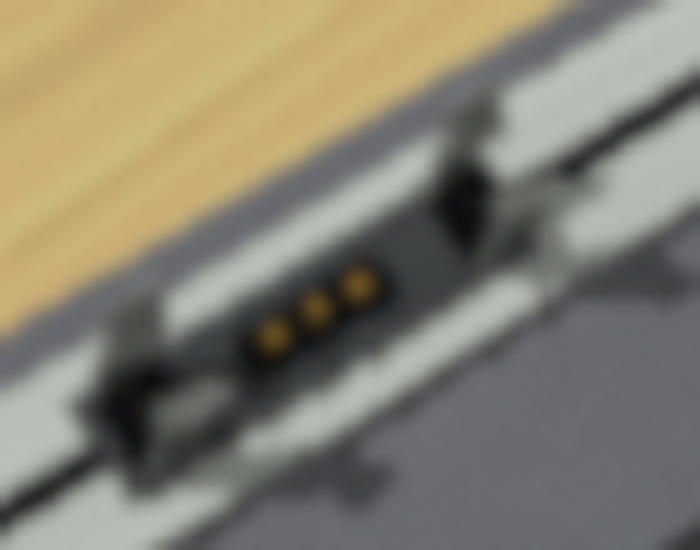

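View pics/sL.png

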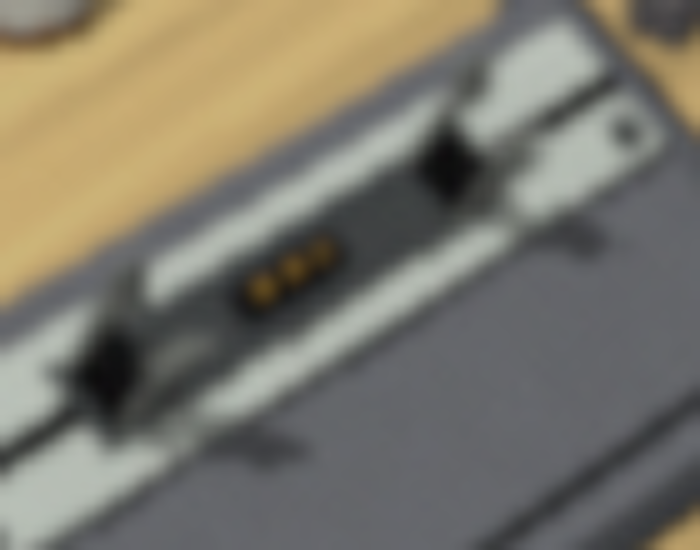

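Run:
```python
from h import *
T=lambda c:((c[0]+.5)/5-.5+285,(c[1]+.5)/5-.5+95)
S=lambda c:((c[0]+.5)/5-.5+205,(c[1]+.5)/5-.5+130)
for a,b in(((94,457),(282,461)),((99,669),(229,695))):
    p,q=onz("top",T(a),.018),onz("top",T(b),.018); print("top",(p+q)/2,np.linalg.norm(p-q),np.rad2deg(np.arctan2((p-q)[1],(p-q)[0])))
for a,b in(((379,282),(463,215)),((568,343),(653,291))):
    p,q=onz("side",S(a),.016),onz("side",S(b),.016); print("side",(p+q)/2,np.linalg.norm(p-q),np.rad2deg(np.arctan2((p-q)[1],(p-q)[0])))
o=r.get_obs(); M=R.from_rotvec(o["orientation"]).as_matrix(); print(M)
print(tri((322.2,185.7),(288.1,179.9)),tri((318.8,231.0),(323.6,196.3)))
pose=(.57,.154,-.13)
print(rackpt(pose,bayloc((0,0,0),-.102)),rackpt(pose,bayloc((0,0,0),.128)))
```

```text
top [ 0.60634415 -0.273012    0.018     ] 0.11569727990401063 89.92653525234431
top [ 0.46878457 -0.25890411  0.018     ] 0.08042794898446948 79.8678694220557
side [ 0.60324606 -0.26611368  0.016     ] 0.103720791139185 90.08461843074076
side [ 0.4649663  -0.26033043  0.016     ] 0.08327685416914944 79.02392784401242
[[ 9.40810870e-01  3.38932008e-01  2.28712728e-05]
 [ 3.38932007e-01 -9.40810870e-01  2.76736246e-05]
 [ 3.08970192e-05 -1.82838404e-05 -9.99999999e-01]]
(array([ 0.6108267 , -0.27421302,  0.00637821]), np.float64(0.0013375963607029698)) (array([ 0.47287548, -0.26434215, -0.00192876]), np.float64(0.006350535590067526))
[0.54690136 0.05415184 0.094     ] [0.57671721 0.28221108 0.094     ]
```

```bash
cat >> h.py <<'E'
def down(az):  # tool pointing down, tool x at azimuth az (deg)
    a=np.deg2rad(az); x=np.array([np.cos(a),np.sin(a),0]); z=np.array([0,0,-1.]); return np.stack([x,np.cross(z,x),z],1)
def slope(psi):  # tool x along rack +y, tool z = -normal
    c,s=np.cos(psi),np.sin(psi); Rz=np.array([[c,-s,0],[s,c,0],[0,0,1]]); x=Rz@[0,1,0]; z=-(Rz@un); return np.stack([x,np.cross(z,x),z],1)
def plan(p,M,step=.041,rot=7.1,n=5):
    o=r.get_obs(); p0=o["tcp_pos"]; M0=R.from_rotvec(o["orientation"]).as_matrix()
    d=M0.T@(np.asarray(p)-p0)*100; w=R.from_matrix(M0.T@M).as_rotvec(degrees=True)
    k=max(np.linalg.norm(d)/100/step,np.linalg.norm(w)/rot)
    print("t %.2f pos"%o["clock"],np.round(p0*1000,1),"F",np.round(o["contact_force"],1),"w %.4f"%o["grip_width"],"| total",np.round(d,2),np.round(w,2),"rows %.1f"%k)
    for i in range(1,n+1):
        f=min(1,i/max(k,1e-9)); print(np.round(d*f,2).tolist(),np.round(w*f,2).tolist())
POSE=np.array((.570,.154,-.13))
E
python3 -c "
from h import *
plan([.605,-.272,.12],down(90))"
```

```text
t 1.80 pos [ 228.8 -635.   231.3] F [-0.5 -0.   0.7] w 0.0854 | total [ 47.7  -21.41  11.13] [  0.    -0.   -70.19] rows 13.0
[3.66, -1.64, 0.85] [0.0, -0.0, -5.38]
[7.32, -3.28, 1.71] [0.0, -0.0, -10.77]
[10.98, -4.93, 2.56] [0.0, -0.0, -16.15]
[14.63, -6.57, 3.42] [0.0, -0.0, -21.54]
[18.29, -8.21, 4.27] [0.0, -0.0, -26.92]
```

Emit:
jog_arm([
  {"xyz":[3.7,-1.6,0],"delta_rot":[0,0,-5.4],"fingers":0.3},
  {"xyz":[7.3,-3.3,0],"delta_rot":[0,0,-10.8],"fingers":0.3},
  {"xyz":[11,-4.9,0.5],"delta_rot":[0,0,-16.2],"fingers":0.3},
  {"xyz":[14.6,-6.6,1],"delta_rot":[0,0,-21.5],"fingers":0.3},
  {"xyz":[18.3,-8.2,2],"delta_rot":[0,0,-26.9],"fingers":0.3},
], grip_force=60)

```text
clock: 2.22
tcp_pos: [0.3745, -0.495, 0.2124]
orientation: [2.88, 1.25, 0.001]
contact_force: [-0.3, -0.9, 0.4]
grip_width: 0.0597
```

```bash
python3 -c "
from h import *
plan([.605,-.272,.12],down(90))"
```

```text
t 2.22 pos [ 374.5 -495.   212.4] F [-0.3 -0.9  0.4] w 0.0597 | total [32.03  1.59  9.23] [  0.12   0.07 -43.06] rows 8.1
[3.94, 0.2, 1.13] [0.02, 0.01, -5.29]
[7.87, 0.39, 2.27] [0.03, 0.02, -10.58]
[11.81, 0.59, 3.4] [0.05, 0.03, -15.87]
[15.74, 0.78, 4.54] [0.06, 0.04, -21.16]
[19.68, 0.98, 5.67] [0.08, 0.04, -26.45]
```

Emit:
jog_arm([
  {"xyz":[3.9,0.2,1.1],"delta_rot":[0,0,-5.3],"fingers":0.4},
  {"xyz":[7.9,0.4,2.3],"delta_rot":[0,0,-10.6],"fingers":0.4},
  {"xyz":[11.8,0.6,3.4],"delta_rot":[0,0,-15.9],"fingers":0.4},
  {"xyz":[15.7,0.8,4.5],"delta_rot":[0,0,-21.2],"fingers":0.4},
  {"xyz":[19.7,1.0,5.7],"delta_rot":[0,0,-26.5],"fingers":0.4},
])

```text
clock: 2.63
tcp_pos: [0.5175, -0.357, 0.1553]
orientation: [2.512, 1.881, 0.0]
contact_force: [0.7, -0.4, -1.0]
grip_width: 0.0512
```

```bash
python3 -c "
from h import *
plan([.605,-.272,.11],down(90))"
```

```text
t 2.63 pos [ 517.5 -357.   155.3] F [ 0.7 -0.4 -1. ] w 0.0512 | total [10.63  5.99  4.53] [  0.15   0.13 -16.33] rows 3.2
[3.35, 1.89, 1.43] [0.05, 0.04, -5.14]
[6.7, 3.77, 2.86] [0.09, 0.08, -10.29]
[10.05, 5.66, 4.28] [0.14, 0.12, -15.43]
[10.63, 5.99, 4.53] [0.15, 0.13, -16.33]
[10.63, 5.99, 4.53] [0.15, 0.13, -16.33]
```

Emit:
jog_arm([
  {"xyz":[3.4,1.9,1.4],"delta_rot":[0,0,-5.2],"fingers":0.4},
  {"xyz":[6.7,3.8,2.9],"delta_rot":[0,0,-10.3],"fingers":0.4},
  {"xyz":[10.1,5.7,4.3],"delta_rot":[0,0,-15.4],"fingers":0.4},
  {"xyz":[10.6,6.0,4.5],"delta_rot":[0.1,0.1,-16.3],"fingers":0.4},
  {"xyz":[10.6,6.0,4.5],"delta_rot":[0.1,0.1,-16.3],"fingers":0.4},
])

```text
clock: 3.05
tcp_pos: [0.607, -0.2676, 0.1089]
orientation: [-2.213, -2.227, -0.003]
contact_force: [0.0, -0.5, 0.3]
grip_width: 0.0512
```

```bash
python3 -c "
from h import *
plan([.605,-.272,.06],down(90))
crop('top',270,120,370,220,6,'g1');crop('side',230,110,350,210,6,'g1s')
for n in('top','side'): print(n,proj(n,r.get_obs()['tcp_pos']))"
```

```text
t 3.05 pos [ 607.  -267.6  108.9] F [ 0.  -0.5  0.3] w 0.0512 | total [-0.45 -0.2   4.89] [ 0.02 -0.15  0.36] rows 1.2
[-0.38, -0.17, 4.08] [0.01, -0.13, 0.3]
[-0.45, -0.2, 4.89] [0.02, -0.15, 0.36]
[-0.45, -0.2, 4.89] [0.02, -0.15, 0.36]
[-0.45, -0.2, 4.89] [0.02, -0.15, 0.36]
[-0.45, -0.2, 4.89] [0.02, -0.15, 0.36]
top [326.28010363 182.48374521]
side [290.72716373 152.12186935]
```

View pics/g1.png

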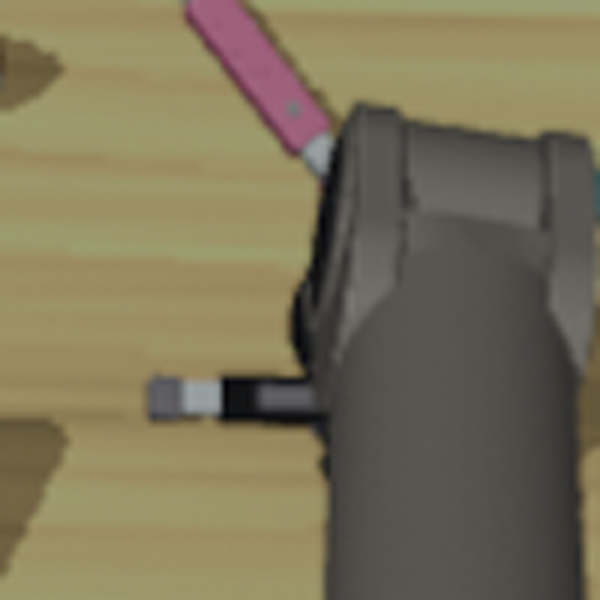

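View pics/g1s.png

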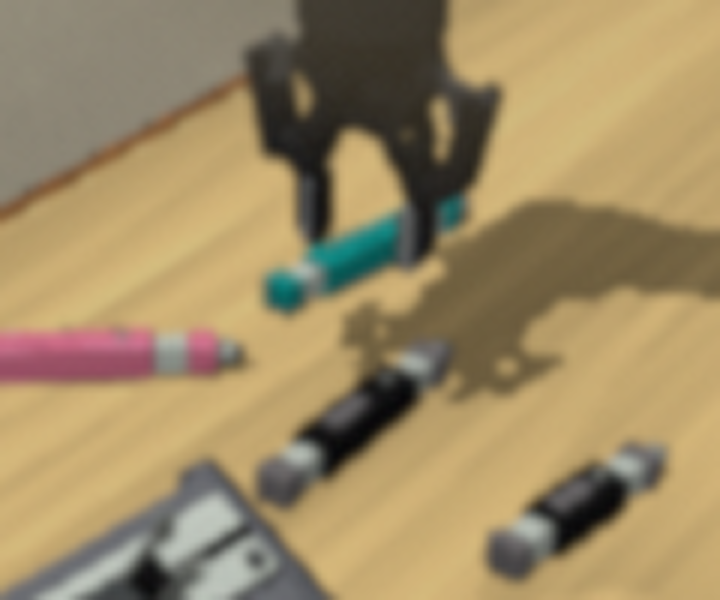

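Emit:
jog_arm([
  {"xyz":[-0.4,-0.2,3.0],"delta_rot":[0,-0.1,0.3],"fingers":0.4},
  {"xyz":[-0.4,-0.2,6.0],"delta_rot":[0,-0.1,0.3],"fingers":0.4},
  {"xyz":[-0.4,-0.2,8.5],"delta_rot":[0,-0.1,0.3],"fingers":0.4},
  {"xyz":[-0.4,-0.2,9.8],"delta_rot":[0,-0.1,0.3],"fingers":0.4},
  {"xyz":[-0.4,-0.2,10.2],"delta_rot":[0,-0.1,0.3],"fingers":0.4},
])

```text
clock: 3.57
tcp_pos: [0.6001, -0.2787, 0.0062]
orientation: [-2.232, -2.21, 0.007]
contact_force: [-1.4, -0.1, 0.3]
grip_width: 0.0511
```

```bash
python3 -c "
from h import *
plan([.605,-.272,.004],down(90))
crop('side',230,110,350,210,6,'g2s')"
```

```text
t 3.57 pos [ 600.1 -278.7    6.2] F [-1.4 -0.1  0.3] w 0.0511 | total [0.68 0.49 0.22] [-0.22  0.17 -0.56] rows 0.2
[0.68, 0.49, 0.22] [-0.22, 0.17, -0.56]
[0.68, 0.49, 0.22] [-0.22, 0.17, -0.56]
[0.68, 0.49, 0.22] [-0.22, 0.17, -0.56]
[0.68, 0.49, 0.22] [-0.22, 0.17, -0.56]
[0.68, 0.49, 0.22] [-0.22, 0.17, -0.56]
```

View pics/g2s.png

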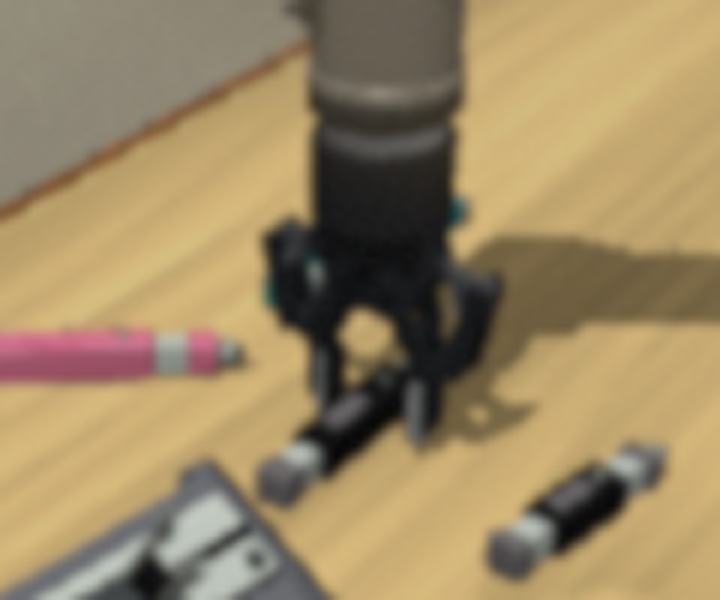

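Emit:
jog_arm([
  {"xyz":[0.7,0.5,0.1],"delta_rot":[-0.2,0.2,-0.5],"fingers":0.4},
  {"xyz":[0.7,0.5,0.2],"delta_rot":[-0.2,0.2,-0.5],"fingers":0.4},
  {"xyz":[0.7,0.5,0.2],"delta_rot":[-0.2,0.2,-0.5],"fingers":0.4},
  {"xyz":[0.7,0.5,0.2],"delta_rot":[-0.2,0.2,-0.5],"fingers":0.4},
  {"xyz":[0.7,0.5,0.2],"delta_rot":[-0.2,0.2,-0.5],"fingers":0.4},
])

```text
clock: 4.03
tcp_pos: [0.6066, -0.2717, 0.0058]
orientation: [2.221, 2.22, 0.002]
contact_force: [0.2, -0.8, -0.2]
grip_width: 0.0512
```

```bash
python3 -c "
from h import *
plan([.605,-.272,.004],down(90))"
```

```text
t 4.03 pos [ 606.6 -271.7    5.8] F [ 0.2 -0.8 -0.2] w 0.0512 | total [-0.03 -0.16  0.18] [ 0.13  0.01 -0.02] rows 0.1
[-0.03, -0.16, 0.18] [0.13, 0.01, -0.02]
[-0.03, -0.16, 0.18] [0.13, 0.01, -0.02]
[-0.03, -0.16, 0.18] [0.13, 0.01, -0.02]
[-0.03, -0.16, 0.18] [0.13, 0.01, -0.02]
[-0.03, -0.16, 0.18] [0.13, 0.01, -0.02]
```

Emit:
jog_arm([
  {"xyz":[0,0,0.1],"delta_rot":[0,0,0],"fingers":1},
  {"xyz":[0,0,0.1],"delta_rot":[0,0,0],"fingers":1},
  {"xyz":[0,0,0.1],"delta_rot":[0,0,0],"fingers":1},
  {"xyz":[0,0,0.1],"delta_rot":[0,0,0],"fingers":1},
  {"xyz":[0,0,0.1],"delta_rot":[0,0,0],"fingers":1},
], grip_force=100)

```text
clock: 4.45
tcp_pos: [0.6069, -0.2719, 0.0055]
orientation: [2.22, 2.219, 0.003]
contact_force: [-1.0, 0.8, 5.4]
grip_width: 0.0218
```

```bash
python3 -c "
from h import *
plan([.605,-.272,.2],down(90))"
```

```text
t 4.45 pos [ 606.9 -271.9    5.5] F [-1.   0.8  5.4] w 0.0218 | total [ -0.02  -0.13 -19.45] [ 0.17  0.03 -0.02] rows 4.7
[-0.0, -0.03, -4.1] [0.04, 0.01, -0.0]
[-0.01, -0.06, -8.2] [0.07, 0.01, -0.01]
[-0.01, -0.09, -12.3] [0.11, 0.02, -0.01]
[-0.02, -0.11, -16.4] [0.15, 0.03, -0.02]
[-0.02, -0.13, -19.45] [0.17, 0.03, -0.02]
```

Emit:
jog_arm([
  {"xyz":[0,0,-2],"delta_rot":[0,0,0],"fingers":1},
  {"xyz":[0,0,-5],"delta_rot":[0,0,0],"fingers":1},
  {"xyz":[0,0,-9],"delta_rot":[0,0,0],"fingers":1},
  {"xyz":[0,0,-13],"delta_rot":[0,0,0],"fingers":1},
  {"xyz":[0,0,-16],"delta_rot":[0,0,0],"fingers":1},
])

```text
clock: 4.87
tcp_pos: [0.6069, -0.2718, 0.1682]
orientation: [2.219, 2.218, 0.004]
contact_force: [0.5, -0.3, -1.3]
grip_width: 0.0214
```

```bash
python3 -c "
from h import *
B=rackpt(POSE,bayloc((0,0,.08),-.102)); print(B)
plan(B,slope(POSE[2]))
crop('side',230,60,350,160,6,'g3s')"
```

```text
[0.50486554 0.05964749 0.16184385]
t 4.87 pos [ 606.9 -271.8  168.2] F [ 0.5 -0.3 -1.3] w 0.0214 | total [ 33.15 -10.21   0.56] [-31.68  -2.03   7.25] rows 8.5
[3.92, -1.21, 0.07] [-3.74, -0.24, 0.86]
[7.84, -2.41, 0.13] [-7.49, -0.48, 1.71]
[11.75, -3.62, 0.2] [-11.23, -0.72, 2.57]
[15.67, -4.83, 0.26] [-14.98, -0.96, 3.43]
[19.59, -6.04, 0.33] [-18.72, -1.2, 4.28]
```

View pics/g3s.png

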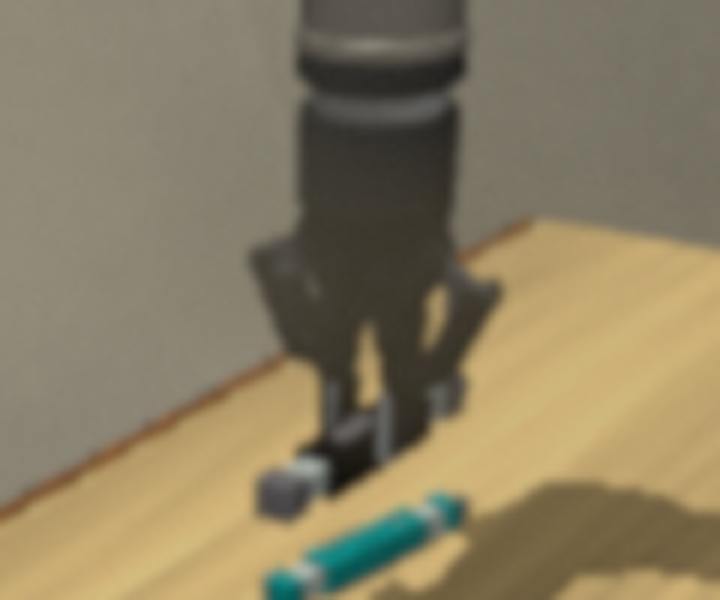

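Emit:
jog_arm([
  {"xyz":[3.9,-1.2,-1],"delta_rot":[-3.7,-0.2,0.9],"fingers":1},
  {"xyz":[7.8,-2.4,-2],"delta_rot":[-7.5,-0.5,1.7],"fingers":1},
  {"xyz":[11.7,-3.6,-2],"delta_rot":[-11.2,-0.7,2.6],"fingers":1},
  {"xyz":[15.6,-4.8,-2],"delta_rot":[-15,-1,3.4],"fingers":1},
  {"xyz":[19.5,-6.0,-2],"delta_rot":[-18.7,-1.2,4.3],"fingers":1},
])

```text
clock: 5.33
tcp_pos: [0.5485, -0.0761, 0.1927]
orientation: [2.102, 1.946, 0.326]
contact_force: [0.5, 0.6, -1.4]
grip_width: 0.0219
```

```bash
python3 -c "
from h import *
B=rackpt(POSE,bayloc((0,0,.08),-.102)); print(B)
plan(B,slope(POSE[2]))"
```

```text
[0.50486554 0.05964749 0.16184385]
t 5.33 pos [548.5 -76.1 192.7] F [ 0.5  0.6 -1.4] w 0.0219 | total [13.22 -6.1   0.95] [-12.32  -0.74   2.9 ] rows 3.6
[3.72, -1.71, 0.27] [-3.46, -0.21, 0.82]
[7.43, -3.43, 0.53] [-6.93, -0.42, 1.63]
[11.15, -5.14, 0.8] [-10.39, -0.63, 2.45]
[13.22, -6.1, 0.95] [-12.32, -0.74, 2.9]
[13.22, -6.1, 0.95] [-12.32, -0.74, 2.9]
```

Emit:
jog_arm([
  {"xyz":[3.7,-1.7,0],"delta_rot":[-3.5,-0.2,0.8],"fingers":1},
  {"xyz":[7.4,-3.4,0],"delta_rot":[-6.9,-0.4,1.6],"fingers":1},
  {"xyz":[11.1,-5.1,0.3],"delta_rot":[-10.4,-0.6,2.4],"fingers":1},
  {"xyz":[13.2,-6.1,0.9],"delta_rot":[-12.3,-0.7,2.9],"fingers":1},
  {"xyz":[13.2,-6.1,0.9],"delta_rot":[-12.3,-0.7,2.9],"fingers":1},
])

```text
clock: 5.75
tcp_pos: [0.5198, 0.0071, 0.1737]
orientation: [2.026, 1.786, 0.451]
contact_force: [-0.1, -1.0, -1.8]
grip_width: 0.0214
```

Emit:
jog_arm([
  {"xyz":[0,0,0],"fingers":1},
  {"xyz":[0,0,0],"fingers":1},
  {"xyz":[0,0,0],"fingers":1},
  {"xyz":[0,0,0],"fingers":1},
  {"xyz":[0,0,0],"fingers":1},
])

```text
$.rows[0]: bad value
```

```bash
python3 -c "
from h import *
B=rackpt(POSE,bayloc((0,0,.06),-.102)); print(B)
plan(B,slope(POSE[2]))
crop('side',180,120,320,245,5,'g4s');crop('top',170,160,290,240,6,'g4t')"
```

```text
[0.5153745  0.05827358 0.14488289]
t 5.75 pos [519.8   7.1 173.7] F [-0.1 -1.  -1.8] w 0.0214 | total [ 5.08 -2.34  1.85] [-2.23  1.15  0.55] rows 1.4
[3.54, -1.63, 1.28] [-1.55, 0.8, 0.38]
[5.08, -2.34, 1.85] [-2.23, 1.15, 0.55]
[5.08, -2.34, 1.85] [-2.23, 1.15, 0.55]
[5.08, -2.34, 1.85] [-2.23, 1.15, 0.55]
[5.08, -2.34, 1.85] [-2.23, 1.15, 0.55]
```

View pics/g4s.png

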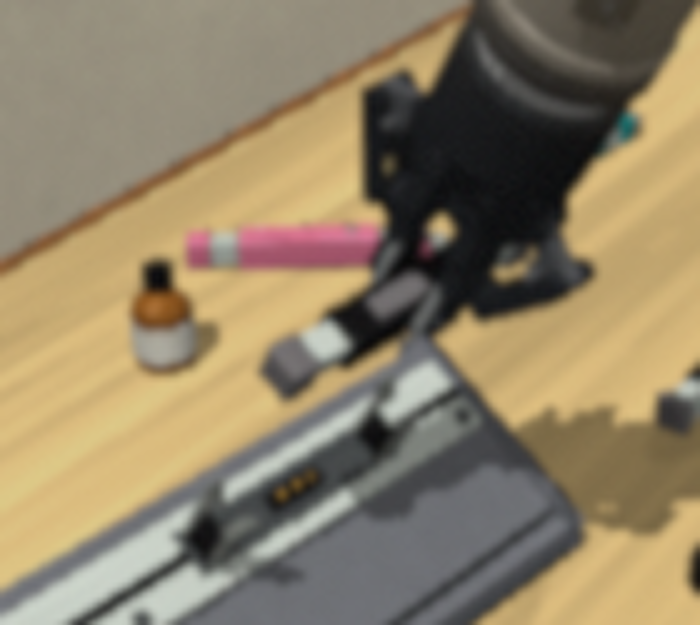

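View pics/g4t.png

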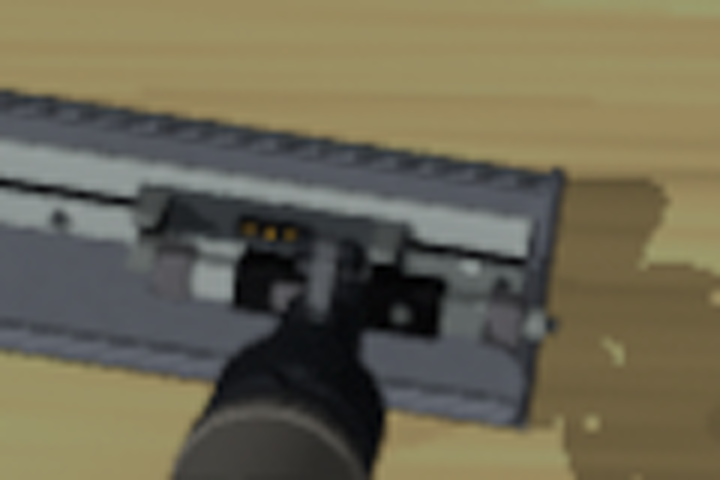

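Emit:
jog_arm([
  {"xyz":[3.0,-1.4,0],"delta_rot":[-1.5,0.8,0.4],"fingers":1},
  {"xyz":[5.1,-2.3,0],"delta_rot":[-2.2,1.1,0.5],"fingers":1},
  {"xyz":[5.1,-2.3,0],"delta_rot":[-2.2,1.1,0.5],"fingers":1},
  {"xyz":[5.1,-2.3,0.4],"delta_rot":[-2.2,1.1,0.5],"fingers":1},
  {"xyz":[5.1,-2.3,0.4],"delta_rot":[-2.2,1.1,0.5],"fingers":1},
])

```text
clock: 6.27
tcp_pos: [0.5072, 0.0615, 0.1559]
orientation: [2.009, 1.775, 0.501]
contact_force: [0.8, 0.1, -0.8]
grip_width: 0.0215
```

```bash
python3 -c "
from h import *
B=rackpt(POSE,bayloc((0,0,.06),-.102)); print(B)
plan(B,slope(POSE[2]))
print(r.get_obs()['joints'])
crop('side',180,120,320,245,5,'g5s');crop('top',170,160,290,240,6,'g5t')
plan(B,slope(POSE[2]))
"
```

```text
[0.5153745  0.05827358 0.14488289]
t 6.27 pos [507.2  61.5 155.9] F [ 0.8  0.1 -0.8] w 0.0215 | total [-0.21  0.15  1.39] [-0.29 -0.04  0.36] rows 0.3
[-0.21, 0.15, 1.39] [-0.29, -0.04, 0.36]
[-0.21, 0.15, 1.39] [-0.29, -0.04, 0.36]
[-0.21, 0.15, 1.39] [-0.29, -0.04, 0.36]
[-0.21, 0.15, 1.39] [-0.29, -0.04, 0.36]
[-0.21, 0.15, 1.39] [-0.29, -0.04, 0.36]
[-0.15067074  0.15177861 -0.29039525  2.38751882  1.22439331  0.3455908
 -1.6743075 ]
t 6.37 pos [507.5  60.5 156.5] F [ 0.4 -0.1 -0.4] w 0.0220 | total [-0.12  0.08  1.41] [-0.24  0.01  0.23] rows 0.3
[-0.12, 0.08, 1.41] [-0.24, 0.01, 0.23]
[-0.12, 0.08, 1.41] [-0.24, 0.01, 0.23]
[-0.12, 0.08, 1.41] [-0.24, 0.01, 0.23]
[-0.12, 0.08, 1.41] [-0.24, 0.01, 0.23]
[-0.12, 0.08, 1.41] [-0.24, 0.01, 0.23]
```

View pics/g5s.png

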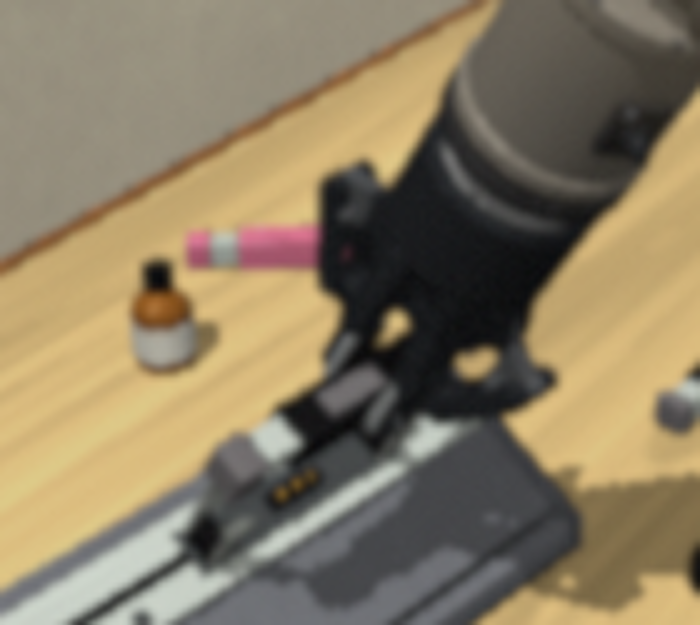

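View pics/g5t.png

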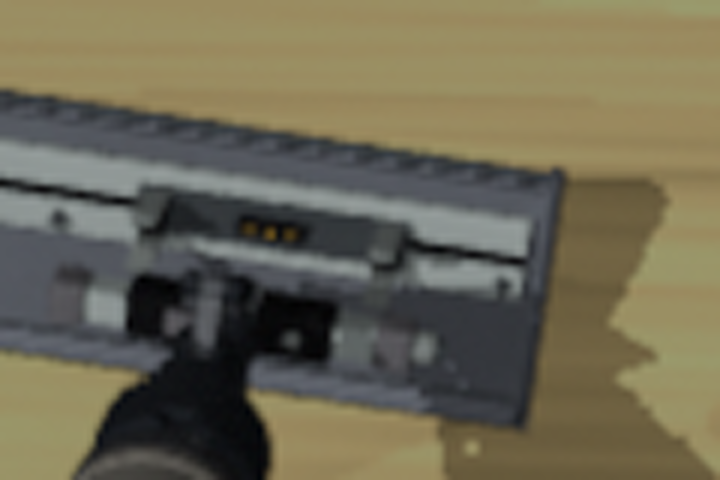

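```bash
cat > m.py <<'E'
from h import *
from scipy.optimize import least_squares
def probe_off(n,pa,pb,half,back=.0065,face=.008):
    """pa: +toolx waist px, pb: -toolx waist px -> offset (along toolx, along tooly) of probe middle from TCP"""
    o=r.get_obs();M=R.from_rotvec(o["orientation"]).as_matrix();p=o["tcp_pos"]-M[:,2]*(back+face)
    f=lambda v:np.concatenate([proj(n,p+M[:,0]*(v[0]+s*half*np.cos(v[2]))+M[:,1]*(v[1]+s*half*np.sin(v[2])))-q for s,q in((1,pa),(-1,pb))])
    s=least_squares(f,[0,0,0]);return s.x,s.fun
def carr(n,px,z=-.013,pose=POSE):
    f=lambda v:proj(n,rackpt(pose,bayloc((v[1],0,z),v[0])))-px
    return least_squares(f,[0,0]).x   # y in rack, x upslope err
E
python3 - <<'E'
from m import *
T=lambda c:np.array([(c[0]+.5)/6-.5+170,(c[1]+.5)/6-.5+160])
print(probe_off("top",T((106,303)),T((352,337)),.058))
print(carr("top",T((270,231))))
o=r.get_obs();c,s=np.cos(POSE[2]),np.sin(POSE[2]);d=o["tcp_pos"]-[POSE[0],POSE[1],0];print("tcp rack y",-s*d[0]+c*d[1])
E
```

```text
(array([ 0.00072219,  0.00438148, -0.01189236]), array([-0.24985368, -0.01498646,  0.24702189,  0.02453141]))
[-0.10320844  0.00231947]
tcp rack y -0.10076660973158881
```

Run:
```python
from m import *
P=np.array((.568,.154,-.1295))
S=lambda c:np.array([(c[0]+.5)/5-.5+180,(c[1]+.5)/5-.5+120])
T=lambda c:np.array([(c[0]+.5)/6-.5+170,(c[1]+.5)/6-.5+160])
print("side carrier",carr("side",S((293,487)),pose=P),"top",carr("top",T((270,231)),pose=P))
o=r.get_obs();M=R.from_rotvec(o["orientation"]).as_matrix();p=o["tcp_pos"]-M[:,2]*(.0145)
f=lambda v:proj("side",p+M[:,0]*(v[0]+.058)+M[:,1]*v[1])-S((275,438))
s=least_squares(f,[0,0]);print("side probe off",s.x)
# cap near end centre face top: cap centre at 76mm
f=lambda v:proj("side",p+M[:,0]*(v[0]+.058)+M[:,1]*0)-S((275,438))
print(f([0,0]))
```

```text
side carrier [-0.09751728 -0.00065714] top [-0.10306602  0.00445683]
side probe off [ 0.00215104 -0.00246303]
[ 0.02173137 -1.29949878]
```

```bash
sed -i 's/^POSE=.*/POSE=np.array((.5685,.154,-.1295))/' h.py; python3 -c "
from h import *
B=rackpt(POSE,bayloc((0,0,.0305),-.103)); print(B)
plan(B,slope(POSE[2]))
"
```

```text
[0.52929495 0.05523588 0.11986547]
t 6.37 pos [507.5  60.5 156.5] F [ 0.4 -0.1 -0.4] w 0.0220 | total [-0.24 -0.03  4.29] [-0.24  0.02  0.2 ] rows 1.0
[-0.23, -0.03, 4.09] [-0.23, 0.02, 0.2]
[-0.24, -0.03, 4.29] [-0.24, 0.02, 0.2]
[-0.24, -0.03, 4.29] [-0.24, 0.02, 0.2]
[-0.24, -0.03, 4.29] [-0.24, 0.02, 0.2]
[-0.24, -0.03, 4.29] [-0.24, 0.02, 0.2]
```

Emit:
jog_arm([
  {"xyz":[-0.2,0,1.0],"delta_rot":[-0.2,0,0.2],"fingers":1},
  {"xyz":[-0.2,0,2.5],"delta_rot":[-0.2,0,0.2],"fingers":1},
  {"xyz":[-0.2,0,3.6],"delta_rot":[-0.2,0,0.2],"fingers":1},
  {"xyz":[-0.2,0,4.1],"delta_rot":[-0.2,0,0.2],"fingers":1},
  {"xyz":[-0.2,0,4.1],"delta_rot":[-0.2,0,0.2],"fingers":1},
])

```text
clock: 6.78
tcp_pos: [0.5289, 0.0545, 0.1208]
orientation: [2.014, 1.765, 0.503]
contact_force: [-0.4, -0.7, -2.1]
grip_width: 0.0219
```

```bash
python3 -c "
from h import *
B=rackpt(POSE,bayloc((0,0,.0285),-.103)); print(B)
print(r.get_obs()['joints'])
crop('side',195,170,295,250,7,'g6s');crop('top',170,160,270,235,7,'g6t')
plan(B,slope(POSE[2]))
"
```

```text
[0.53034591 0.05509902 0.11816937]
[-0.15405623  0.25844357 -0.25482503  2.37661809  1.53103979  0.32935056
 -1.9600224 ]
t 6.88 pos [528.7  55.  121.7] F [-0.5  0.5 -2.2] w 0.0215 | total [ 0.04 -0.05  0.38] [-0.06  0.08 -0.06] rows 0.1
[0.04, -0.05, 0.38] [-0.06, 0.08, -0.06]
[0.04, -0.05, 0.38] [-0.06, 0.08, -0.06]
[0.04, -0.05, 0.38] [-0.06, 0.08, -0.06]
[0.04, -0.05, 0.38] [-0.06, 0.08, -0.06]
[0.04, -0.05, 0.38] [-0.06, 0.08, -0.06]
```

View pics/g6s.png

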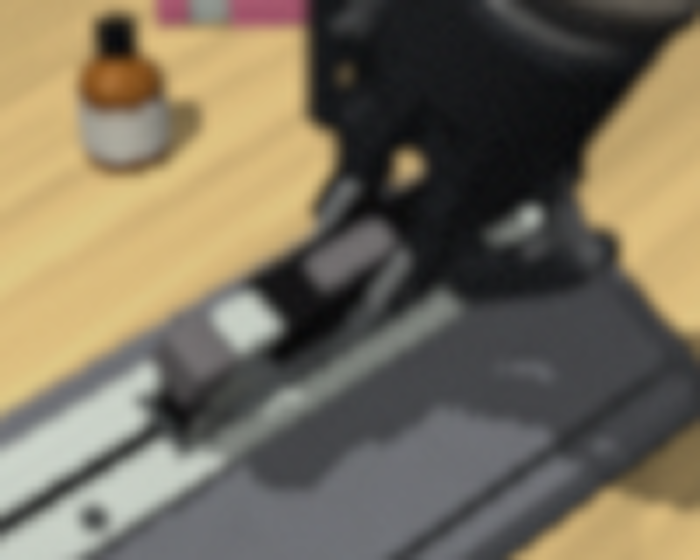

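View pics/g6t.png

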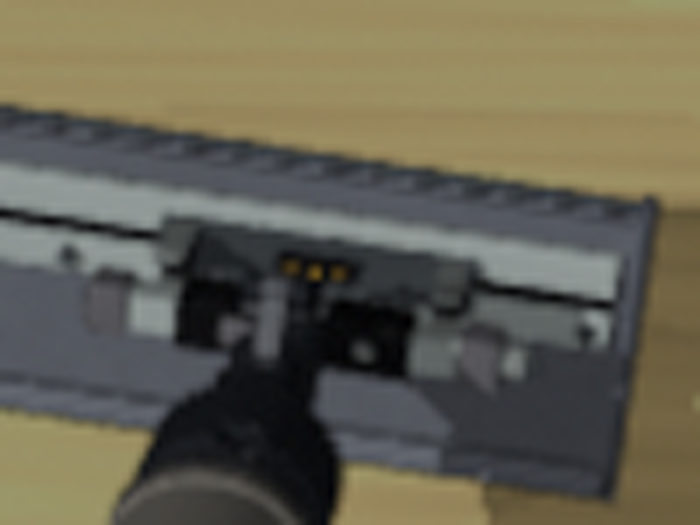

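Run:
```python
from m import *
T=lambda c:np.array([(c[0]+.5)/7-.5+170,(c[1]+.5)/7-.5+160])
TL=lambda c:np.array([(c[0]+.5)/10-.5+185,(c[1]+.5)/10-.5+180])
def sol(px,x,z):
    f=lambda v:proj("top",rackpt(POSE,bayloc((x+v[1],0,z),v[0])))-px
    return np.round(least_squares(f,[0,0]).x*1000,1)
print("lower flare tips",sol(TL((85,232)),-.012,.02),sol(TL((478,290)),-.012,.02))
print("upper flare",sol(TL((100,143)),.012,.02),sol(TL((497,208)),.012,.02))
print("block",sol(TL((302,185)),0,-.013))
o=r.get_obs();M=R.from_rotvec(o["orientation"]).as_matrix()
c,s=np.cos(POSE[2]),np.sin(POSE[2])
def rk(p): d=p-[POSE[0],POSE[1],0]; return np.array([c*d[0]+s*d[1],-s*d[0]+c*d[1],d[2]])
q=rk(o["tcp_pos"])-np.array([-.00996,0,.094]); print("TCP bay x,y,z",np.round(np.array([q@ux,q[1],q@un])*1000,1))
zc=q@un+.0065+.008
print("probe waists",sol(T((153,310)),0,zc),sol(T((433,350)),0,zc))
```

```text
lower flare tips [-46.    6.8] [-161.1    7.2]
upper flare [-48.2  11.9] [-163.8   10.2]
block [-103.6    4.1]
TCP bay x,y,z [   0.5 -103.3   32.3]
probe waists [-46.    4.2] [-160.8    5.2]
```

Emit:
jog_arm([
  {"xyz":[0,-0.05,0.4],"delta_rot":[0,0,0],"fingers":1},
  {"xyz":[0,-0.05,0.8],"delta_rot":[0,0,0],"fingers":1},
  {"xyz":[0,-0.05,1.2],"delta_rot":[0,0,0],"fingers":1},
  {"xyz":[0,-0.05,1.6],"delta_rot":[0,0,0],"fingers":1},
  {"xyz":[0,-0.05,1.7],"delta_rot":[0,0,0],"fingers":1},
], grip_force=120)

```text
clock: 7.3
tcp_pos: [0.5378, 0.0535, 0.1076]
orientation: [2.013, 1.764, 0.505]
contact_force: [1.1, -0.8, 1.0]
grip_width: 0.0212
```

```bash
cat >> m.py <<'E'
def bay(yb):
    o=r.get_obs();M=R.from_rotvec(o["orientation"]).as_matrix();c,s=np.cos(POSE[2]),np.sin(POSE[2])
    d=o["tcp_pos"]-[POSE[0],POSE[1],0]; q=np.array([c*d[0]+s*d[1],-s*d[0]+c*d[1],d[2]])-[-.00996,0,.094]
    w=R.from_matrix(M.T@slope(POSE[2])).as_rotvec(degrees=True)
    print("t %.2f"%o["clock"],"TCP bay mm",np.round(np.array([q@ux,q[1]-yb,q@un])*1000,1),"F tool",np.round(M.T@o["contact_force"],1),"mom",np.round(M.T@o["moment"],2),"rot to slope",np.round(w,2),"w %.4f"%o["grip_width"],"q",np.round(o["joints"],2))
E
python3 -c "
from m import *
bay(-.1035)
crop('side',195,170,295,250,7,'g7s');crop('top',170,160,270,235,7,'g7t')
bay(-.1035)
"
```

```text
t 7.30 TCP bay mm [ 0.8 -0.1 15.5] F tool [-0.6  1.6 -0.2] mom [ 0.38 -0.03 -0.02] rot to slope [ 0.    0.1  -0.09] w 0.0212 q [-0.14  0.3  -0.26  2.37  1.64  0.34 -2.06]
t 7.40 TCP bay mm [ 0.9 -0.  15.7] F tool [-1.2  0.6  1.4] mom [ 0.44 -0.04  0.04] rot to slope [ 0.01  0.09 -0.09] w 0.0213 q [-0.14  0.3  -0.26  2.37  1.64  0.34 -2.06]
```

View pics/g7s.png

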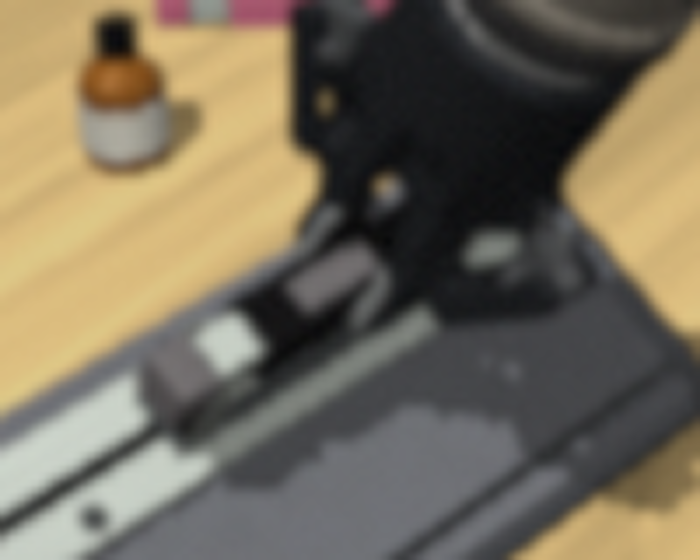

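View pics/g7t.png

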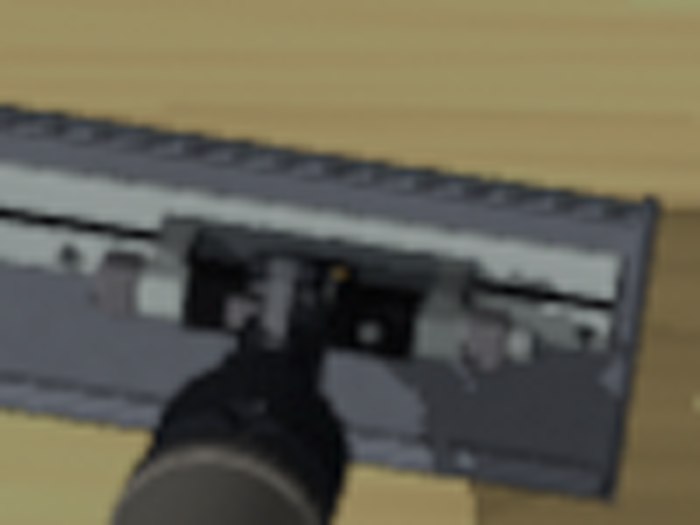

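Emit:
jog_arm([
  {"xyz":[0,-0.05,0.2],"delta_rot":[0,0,0],"fingers":1},
  {"xyz":[0,-0.05,0.4],"delta_rot":[0,0,0],"fingers":1},
  {"xyz":[0,-0.05,0.6],"delta_rot":[0,0,0],"fingers":1},
  {"xyz":[0,-0.05,0.8],"delta_rot":[0,0,0],"fingers":1},
  {"xyz":[0,-0.05,0.8],"delta_rot":[0,0,0],"fingers":1},
], grip_force=120)

```text
clock: 7.82
tcp_pos: [0.5418, 0.0535, 0.1011]
orientation: [2.012, 1.764, 0.507]
contact_force: [2.2, 0.8, -1.5]
grip_width: 0.0213
```

```bash
python3 -c "
from m import *
bay(-.1035)
"
```

```text
t 7.82 TCP bay mm [0.7 0.4 7.9] F tool [1.1 1.  2.4] mom [ 0.49  0.23 -0.  ] rot to slope [ 0.04  0.04 -0.07] w 0.0213 q [-0.13  0.32 -0.27  2.36  1.69  0.34 -2.11]
```

```bash
python3 -c "
from m import *
crop('side',195,170,295,250,7,'g8s');crop('top',170,160,270,235,7,'g8t')
bay(-.1035)
"
```

```text
t 7.92 TCP bay mm [0.7 0.4 7.8] F tool [ 0.7  0.5 -0.2] mom [ 0.54  0.37 -0.04] rot to slope [ 0.03  0.05 -0.08] w 0.0215 q [-0.13  0.32 -0.27  2.36  1.69  0.34 -2.11]
```

View pics/g8s.png

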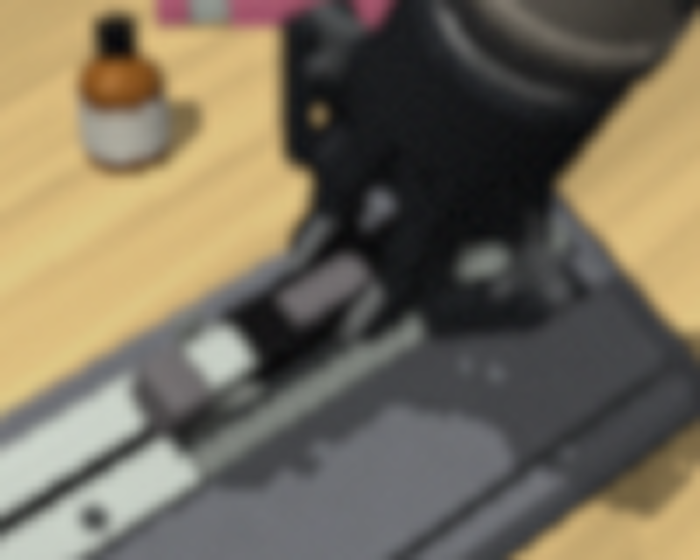

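View pics/g8t.png

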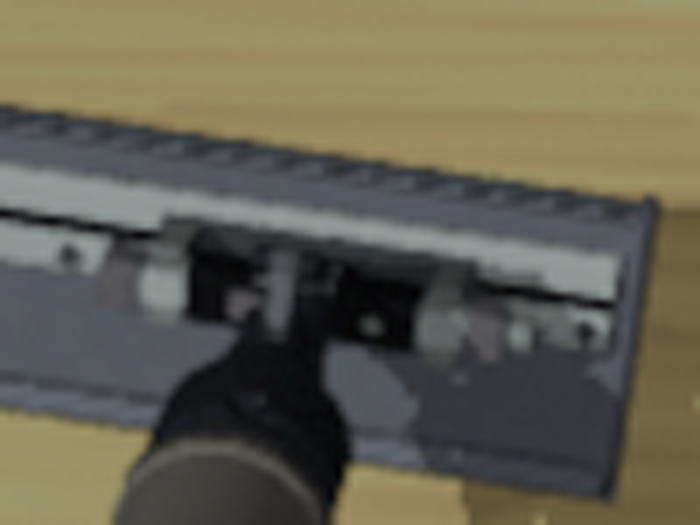

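Run:
```python
from m import *
from ov import overlay
import ov
im=imaging.grab_frame("top");sd=imaging.grab_frame("side")
# overlay with camera-biased pose for top so that block matches: shift x by ~+4mm
o=r.get_obs();M=R.from_rotvec(o["orientation"]).as_matrix();p=o["tcp_pos"]-M[:,2]*.0065
def draw(n,pose,img,x0,y0,x1,y1,s,name,dx=0):
    overlay(n,pose,img,-.1035,.128,x0,y0,x1,y1,s,name)
    I=cv2.imread(f"pics/{name}.png")
    P=lambda q:tuple(int(round(v)) for v in ((proj(n,q+np.array([dx,0,0]))-[x0,y0]+.5)*s-.5))
    for sg in(-1,1):
        for yy in(-.008,.008):
            for zz in (-.008,.008):
                a=p+M[:,0]*(sg*.0485)+M[:,1]*yy+M[:,2]*zz; b=p+M[:,0]*(sg*.0675)+M[:,1]*yy+M[:,2]*zz
                cv2.line(I,P(a),P(b),(0,165,255),1,cv2.LINE_AA)
    cv2.imwrite(f"pics/{name}.png",I)
draw("top",POSE+[.004,0,0],im,170,160,270,235,7,"d8t",.004)
draw("side",POSE,sd,195,170,295,250,7,"d8s")
```

```text
(no output)
```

View pics/d8t.png

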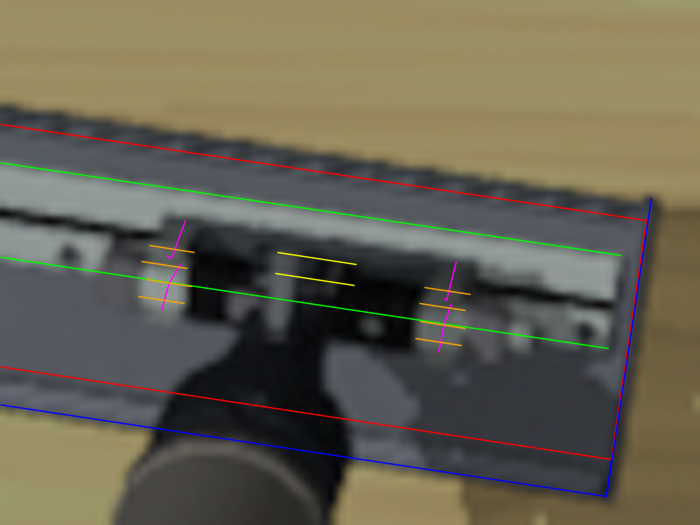

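View pics/d8s.png

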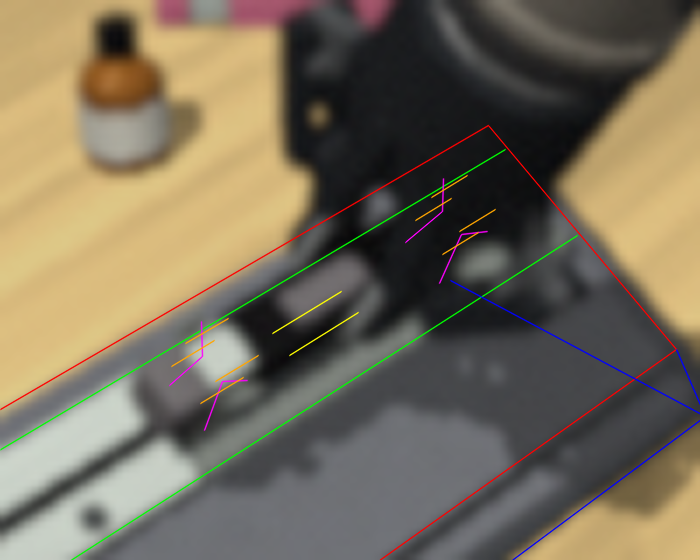

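```bash
sed -i 's/^POSE=.*/POSE=np.array((.571,.154,-.1305))/' h.py
python3 - <<'E'
from m import *
bay(-.1035)
E
```

```text
t 8.02 TCP bay mm [-1.4  0.1  9. ] F tool [ 1.1 -0.2  0.1] mom [ 0.48  0.4  -0.07] rot to slope [ 0.02  0.02 -0.03] w 0.0214 q [-0.13  0.32 -0.27  2.36  1.69  0.34 -2.11]
```

Emit:
jog_arm([
  {"xyz":[0,0.1,0],"delta_rot":[0,0,0],"fingers":1},
  {"xyz":[0,0.15,0],"delta_rot":[0,0,0],"fingers":1},
  {"xyz":[0,0.15,0.1],"delta_rot":[0,0,0],"fingers":1},
  {"xyz":[0,0.15,0.2],"delta_rot":[0,0,0],"fingers":1},
  {"xyz":[0,0.15,0.3],"delta_rot":[0,0,0],"fingers":1},
])

```text
clock: 8.43
tcp_pos: [0.5441, 0.053, 0.0989]
orientation: [2.012, 1.765, 0.506]
contact_force: [-5.1, 0.1, 3.2]
grip_width: 0.0217
```

Run:
```python
from m import *
bay(-.1035)
```

```text
t 8.43 TCP bay mm [-0.4 -0.1  6.1] F tool [-0.5 -2.6 -5.4] mom [1.11 0.06 0.02] rot to slope [-0.01  0.03 -0.02] w 0.0217 q [-0.13  0.33 -0.27  2.36  1.7   0.34 -2.11]
```

Emit:
jog_arm([
  {"xyz":[0,-0.05,0.1],"delta_rot":[0,0,0],"fingers":1},
  {"xyz":[0,-0.05,0.2],"delta_rot":[0,0,0],"fingers":1},
  {"xyz":[0,-0.05,0.3],"delta_rot":[0,0,0],"fingers":1},
  {"xyz":[0,-0.05,0.4],"delta_rot":[0,0,0],"fingers":1},
  {"xyz":[0,-0.05,0.4],"delta_rot":[0,0,0],"fingers":1},
])

```text
clock: 8.85
tcp_pos: [0.5459, 0.0526, 0.095]
orientation: [2.013, 1.765, 0.505]
contact_force: [-0.2, -0.5, -0.6]
grip_width: 0.0212
```

Run:
```python
from m import *
bay(-.1035)
crop('side',195,170,295,250,7,'g9s');crop('top',170,160,270,235,7,'g9t')
bay(-.1035)
```

```text
t 8.85 TCP bay mm [-0.9 -0.3  1.8] F tool [-0.5 -0.4  0.5] mom [ 0.78  0.11 -0.03] rot to slope [-0.02  0.05 -0.03] w 0.0212 q [-0.12  0.34 -0.27  2.36  1.73  0.34 -2.14]
t 8.95 TCP bay mm [-0.9 -0.3  1.8] F tool [-0.  -0.9  2.4] mom [0.8  0.13 0.01] rot to slope [-0.02  0.05 -0.04] w 0.0210 q [-0.12  0.34 -0.27  2.36  1.73  0.34 -2.14]
```

View pics/g9t.png

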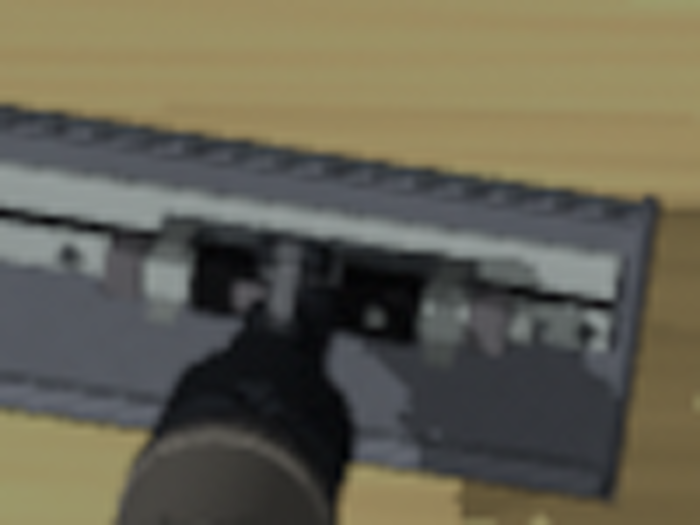

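View pics/g9s.png

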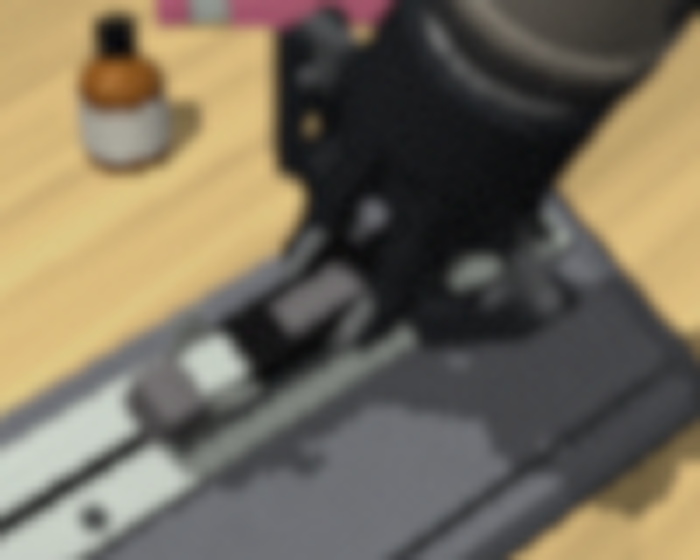

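Emit:
jog_arm([
  {"xyz":[0,0,0.2],"delta_rot":[0,0,0],"fingers":1},
  {"xyz":[0,0,0.4],"delta_rot":[0,0,0],"fingers":1},
  {"xyz":[0,0,0.6],"delta_rot":[0,0,0],"fingers":1},
  {"xyz":[0,0,0.7],"delta_rot":[0,0,0],"fingers":1},
  {"xyz":[0,0,0.7],"delta_rot":[0,0,0],"fingers":1},
])

```text
clock: 9.37
tcp_pos: [0.5497, 0.052, 0.0891]
orientation: [2.013, 1.764, 0.505]
contact_force: [-2.2, 1.2, 1.5]
grip_width: 0.0214
```

Run:
```python
from m import *
bay(-.1035)
```

```text
t 9.37 TCP bay mm [-0.9 -0.4 -5.3] F tool [ 0.9 -1.2 -2.5] mom [ 0.79 -0.01 -0.  ] rot to slope [-0.01  0.06 -0.03] w 0.0214 q [-0.11  0.36 -0.28  2.35  1.77  0.35 -2.17]
```

Emit:
jog_arm([
  {"xyz":[0,0,0.05],"delta_rot":[0,0,0],"fingers":1},
  {"xyz":[0,0,0.1],"delta_rot":[0,0,0],"fingers":1},
  {"xyz":[0,0,0.15],"delta_rot":[0,0,0],"fingers":1},
  {"xyz":[0,0,0.2],"delta_rot":[0,0,0],"fingers":1},
  {"xyz":[0,0,0.2],"delta_rot":[0,0,0],"fingers":1},
])

```text
clock: 9.78
tcp_pos: [0.5498, 0.052, 0.0888]
orientation: [2.011, 1.764, 0.507]
contact_force: [-23.5, -0.2, 33.3]
grip_width: 0.0212
```

Run:
```python
from m import *
bay(-.1035)
```

```text
t 9.78 TCP bay mm [-0.9 -0.4 -5.6] F tool [ -3.3  -2.  -40.6] mom [ 1.13 -0.63  0.05] rot to slope [0.11 0.06 0.01] w 0.0212 q [-0.11  0.36 -0.28  2.35  1.78  0.35 -2.18]
```

Emit:
jog_arm([
  {"xyz":[0,0,0.2],"delta_rot":[0,0,0],"fingers":1},
  {"xyz":[0,0,0.25],"delta_rot":[0,0,0],"fingers":1},
  {"xyz":[0,0,0.05],"delta_rot":[0,0,0],"fingers":1},
  {"xyz":[0,0,0],"delta_rot":[0,0,0],"fingers":0.5},
  {"xyz":[0,0,0],"delta_rot":[0,0,0],"fingers":0.5},
])

```text
clock: 10.2
tcp_pos: [0.5504, 0.0518, 0.0891]
orientation: [2.01, 1.763, 0.507]
contact_force: [0.1, 0.4, -0.5]
grip_width: 0.0424
```

Emit:
jog_arm([
  {"xyz":[0,0,-0.2],"delta_rot":[0,0,0],"fingers":0.5},
  {"xyz":[0,0,-1],"delta_rot":[0,0,0],"fingers":0.5},
  {"xyz":[0,0,-3],"delta_rot":[0,0,0],"fingers":0.5},
  {"xyz":[0,0,-6],"delta_rot":[0,0,0],"fingers":0.5},
  {"xyz":[0,0,-8],"delta_rot":[0,0,0],"fingers":0.5},
], grip_force=100)

```text
clock: 10.62
tcp_pos: [0.5076, 0.0575, 0.157]
orientation: [2.011, 1.763, 0.506]
contact_force: [1.0, 0.5, 0.0]
grip_width: 0.043
```

Run:
```python
from m import *
bay(-.1035)
crop('side',195,170,295,250,7,'h1s');crop('top',170,160,270,235,7,'h1t')
plan([.467,-.2595,.15],down(79.5))
```

```text
t 10.62 TCP bay mm [-0.8 -0.4 74.8] F tool [0.6 0.8 0.5] mom [ 0.52 -0.02  0.04] rot to slope [ 0.08  0.07 -0.02] w 0.0430 q [-0.18  0.15 -0.25  2.39  1.24  0.34 -1.69]
t 10.72 pos [508.3  58.1 159.3] F [ 0.1  0.  -0.1] w 0.0426 | total [-32.02  -0.42   0.8 ] [32.35 -0.89  2.87] rows 7.8
[-4.1, -0.05, 0.1] [4.14, -0.11, 0.37]
[-8.2, -0.11, 0.2] [8.28, -0.23, 0.73]
[-12.3, -0.16, 0.31] [12.42, -0.34, 1.1]
[-16.39, -0.21, 0.41] [16.56, -0.46, 1.47]
[-20.49, -0.27, 0.51] [20.7, -0.57, 1.83]
```

View pics/h1s.png

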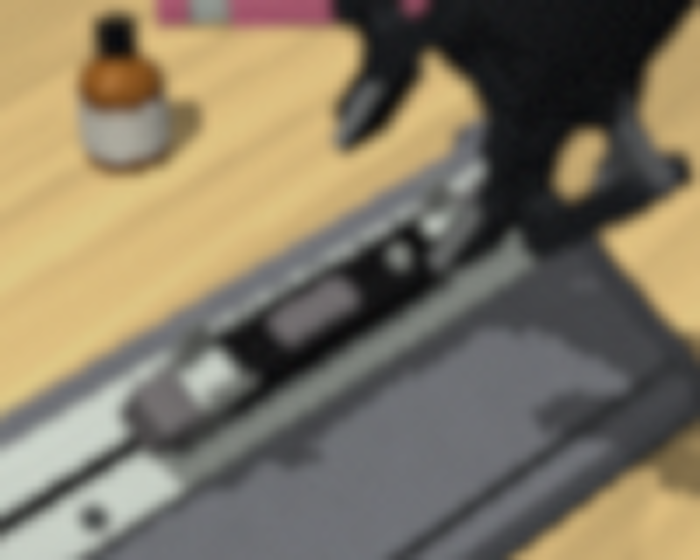

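View pics/h1t.png

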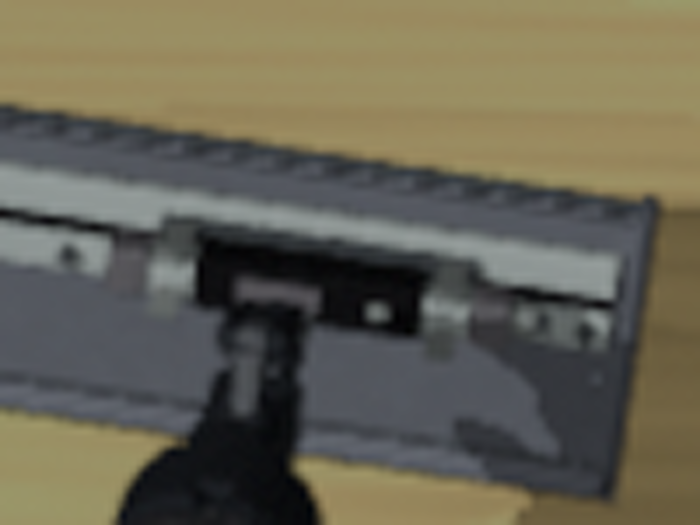

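Emit:
jog_arm([
  {"xyz":[-4.1,0,-1],"delta_rot":[4.1,-0.1,0.4],"fingers":0.4},
  {"xyz":[-8.2,0,-1],"delta_rot":[8.3,-0.2,0.7],"fingers":0.4},
  {"xyz":[-12.3,0,-1],"delta_rot":[12.4,-0.3,1.1],"fingers":0.4},
  {"xyz":[-16.4,0,0],"delta_rot":[16.6,-0.4,1.5],"fingers":0.4},
  {"xyz":[-20.5,-0.2,0],"delta_rot":[20.7,-0.6,1.8],"fingers":0.4},
])

```text
clock: 11.13
tcp_pos: [0.4965, -0.0266, 0.1584]
orientation: [2.149, 1.83, 0.304]
contact_force: [-0.7, 0.5, 0.2]
grip_width: 0.0514
```

Run:
```python
from m import *
plan([.468,-.259,.12],down(79.7))
print(r.get_obs()['joints'])
```

```text
t 11.13 pos [496.5 -26.6 158.4] F [-0.7  0.5  0.2] w 0.0514 | total [-23.25  -0.71   4.69] [21.18  1.79  1.12] rows 5.8
[-4.02, -0.12, 0.81] [3.66, 0.31, 0.19]
[-8.03, -0.24, 1.62] [7.32, 0.62, 0.39]
[-12.05, -0.37, 2.43] [10.98, 0.93, 0.58]
[-16.07, -0.49, 3.24] [14.64, 1.24, 0.78]
[-20.09, -0.61, 4.06] [18.29, 1.55, 0.97]
[ 0.11022073  0.14921973 -0.30277766  2.29046843  0.5087141   0.41593823
 -0.77938264]
```

Emit:
jog_arm([
  {"xyz":[-4.0,0,0],"delta_rot":[3.7,0.3,0.2],"fingers":0.4},
  {"xyz":[-8.0,-0.2,1],"delta_rot":[7.3,0.6,0.4],"fingers":0.4},
  {"xyz":[-12.0,-0.4,2],"delta_rot":[11,0.9,0.6],"fingers":0.4},
  {"xyz":[-16,-0.5,3],"delta_rot":[14.6,1.2,0.8],"fingers":0.4},
  {"xyz":[-20,-0.6,4],"delta_rot":[18.3,1.5,1],"fingers":0.4},
])

```text
clock: 11.55
tcp_pos: [0.4739, -0.2074, 0.1295]
orientation: [2.381, 1.988, 0.04]
contact_force: [0.9, 0.4, -0.5]
grip_width: 0.0517
```

Run:
```python
from m import *
plan([.4685,-.259,.10],down(79.7))
```

```text
t 11.55 pos [ 473.9 -207.4  129.5] F [ 0.9  0.4 -0.5] w 0.0517 | total [-5.16  0.25  3.  ] [2.68 0.32 0.04] rows 1.5
[-3.54, 0.17, 2.06] [1.84, 0.22, 0.03]
[-5.16, 0.25, 3.0] [2.68, 0.32, 0.04]
[-5.16, 0.25, 3.0] [2.68, 0.32, 0.04]
[-5.16, 0.25, 3.0] [2.68, 0.32, 0.04]
[-5.16, 0.25, 3.0] [2.68, 0.32, 0.04]
```

Emit:
jog_arm([
  {"xyz":[-3.5,0.2,0],"delta_rot":[1.8,0.2,0],"fingers":0.4},
  {"xyz":[-5.2,0.25,1],"delta_rot":[2.7,0.3,0],"fingers":0.4},
  {"xyz":[-5.2,0.25,3],"delta_rot":[2.7,0.3,0],"fingers":0.4},
  {"xyz":[-5.2,0.25,3.5],"delta_rot":[2.7,0.3,0],"fingers":0.4},
  {"xyz":[-5.2,0.25,4],"delta_rot":[2.7,0.3,0],"fingers":0.4},
])

```text
clock: 11.97
tcp_pos: [0.4679, -0.2595, 0.0882]
orientation: [-2.41, -2.012, 0.004]
contact_force: [0.7, -0.8, -0.1]
grip_width: 0.0515
```

Run:
```python
from m import *
crop('side',270,130,370,220,7,'i1s')
plan([.4685,-.259,.004],down(79.7))
print(proj('side',r.get_obs()['tcp_pos']))
```

```text
t 12.02 pos [ 468.  -258.8   88.1] F [ 0.6  0.5 -0.4] w 0.0512 | total [-0.01  0.08  8.41] [-0.2   0.    0.08] rows 2.1
[-0.01, 0.04, 4.1] [-0.1, 0.0, 0.04]
[-0.01, 0.08, 8.2] [-0.2, 0.0, 0.08]
[-0.01, 0.08, 8.41] [-0.2, 0.0, 0.08]
[-0.01, 0.08, 8.41] [-0.2, 0.0, 0.08]
[-0.01, 0.08, 8.41] [-0.2, 0.0, 0.08]
[327.83630494 172.16301185]
```

View pics/i1s.png

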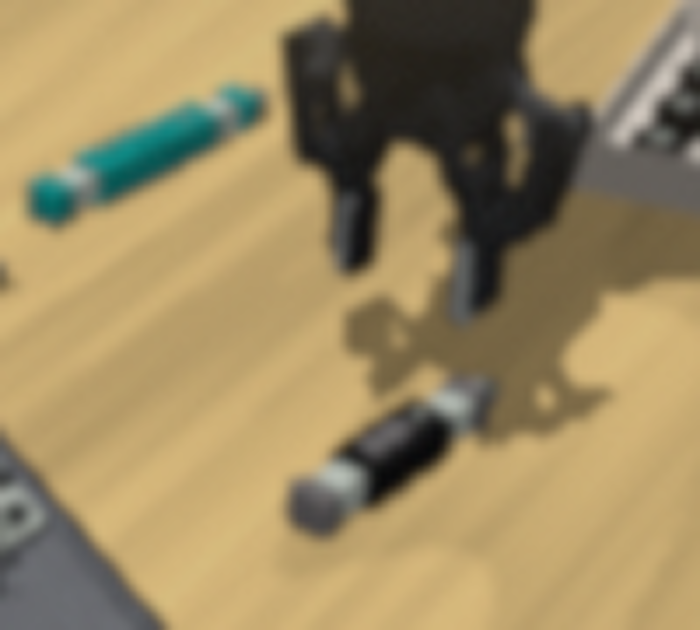

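The image shows the short black probe (waists at crop 343,485 and 457,408, no look-alike of it nearby) directly below the open fingers. I'll descend on it.

Emit:
jog_arm([
  {"xyz":[0,0.05,2.5],"delta_rot":[-0.2,0,0.1],"fingers":0.4},
  {"xyz":[0,0.05,5],"delta_rot":[-0.2,0,0.1],"fingers":0.4},
  {"xyz":[0,0.05,7],"delta_rot":[-0.2,0,0.1],"fingers":0.4},
  {"xyz":[0,0.05,8],"delta_rot":[-0.2,0,0.1],"fingers":0.4},
  {"xyz":[0,0.05,8.3],"delta_rot":[-0.2,0,0.1],"fingers":0.4},
])

```text
clock: 12.43
tcp_pos: [0.4677, -0.2576, 0.0039]
orientation: [-2.409, -2.013, 0.002]
contact_force: [-0.3, -0.1, 0.1]
grip_width: 0.0513
```

Run:
```python
from m import *
plan([.4685,-.259,.0055],down(79.7))
crop('side',270,130,370,220,7,'i2s')
```

```text
t 12.43 pos [ 467.7 -257.6    3.9] F [-0.3 -0.1  0.1] w 0.0513 | total [-0.12  0.11 -0.16] [-0.14 -0.03  0.08] rows 0.1
[-0.12, 0.11, -0.16] [-0.14, -0.03, 0.08]
[-0.12, 0.11, -0.16] [-0.14, -0.03, 0.08]
[-0.12, 0.11, -0.16] [-0.14, -0.03, 0.08]
[-0.12, 0.11, -0.16] [-0.14, -0.03, 0.08]
[-0.12, 0.11, -0.16] [-0.14, -0.03, 0.08]
```

View pics/i2s.png

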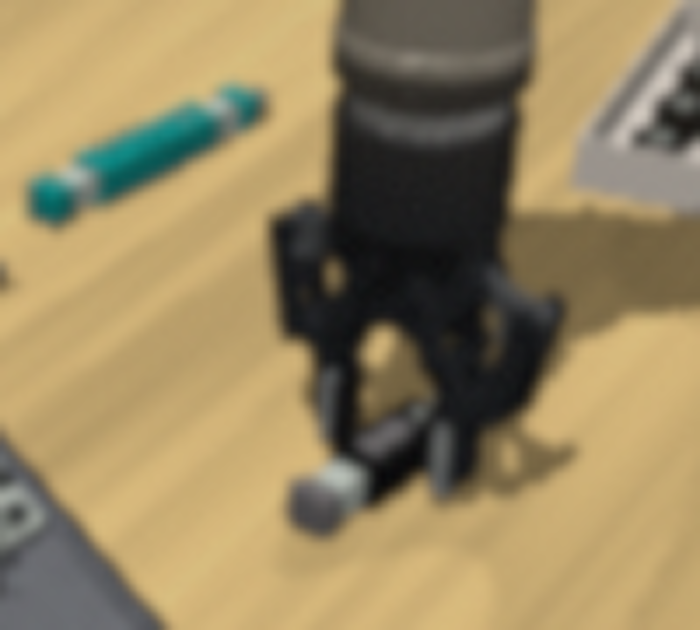

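Fingers straddle the grip. Close.

Emit:
jog_arm([
  {"xyz":[-0.1,0.1,-0.15],"delta_rot":[-0.1,0,0],"fingers":0.4},
  {"xyz":[-0.1,0.1,-0.15],"delta_rot":[-0.1,0,0],"fingers":1},
  {"xyz":[-0.1,0.1,-0.15],"delta_rot":[-0.1,0,0],"fingers":1},
  {"xyz":[-0.1,0.1,-0.15],"delta_rot":[-0.1,0,0],"fingers":1},
  {"xyz":[-0.1,0.1,-0.15],"delta_rot":[-0.1,0,0],"fingers":1},
], grip_force=120)

```text
clock: 12.9
tcp_pos: [0.4698, -0.2595, 0.0077]
orientation: [2.409, 2.013, 0.002]
contact_force: [-1.4, 1.2, 10.2]
grip_width: 0.0216
```

Run:
```python
from m import *
plan([.4685,-.259,.0055],down(79.7))
```

```text
t 12.90 pos [ 469.8 -259.5    7.7] F [-1.4  1.2 10.2] w 0.0216 | total [ 0.03 -0.14  0.21] [0.14 0.03 0.06] rows 0.1
[0.03, -0.14, 0.21] [0.14, 0.03, 0.06]
[0.03, -0.14, 0.21] [0.14, 0.03, 0.06]
[0.03, -0.14, 0.21] [0.14, 0.03, 0.06]
[0.03, -0.14, 0.21] [0.14, 0.03, 0.06]
[0.03, -0.14, 0.21] [0.14, 0.03, 0.06]
```

Emit:
jog_arm([
  {"xyz":[0,0,-2],"delta_rot":[0,0,0],"fingers":1},
  {"xyz":[0,0,-5],"delta_rot":[0,0,0],"fingers":1},
  {"xyz":[0,0,-9],"delta_rot":[0,0,0],"fingers":1},
  {"xyz":[0,0,-13],"delta_rot":[0,0,0],"fingers":1},
  {"xyz":[0,0,-17],"delta_rot":[0,0,0],"fingers":1},
])

```text
clock: 13.32
tcp_pos: [0.4689, -0.2592, 0.18]
orientation: [2.409, 2.013, 0.002]
contact_force: [0.4, -0.8, -2.2]
grip_width: 0.0211
```

Run:
```python
from m import *
B=rackpt(POSE,bayloc((0,0,.09),.1275)); print(B)
plan(B,slope(POSE[2]))
crop('side',260,60,380,160,6,'i3s')
```

```text
[0.53042905 0.28791821 0.17032433]
t 13.32 pos [ 468.9 -259.2  180. ] F [ 0.4 -0.8 -2.2] w 0.0211 | total [54.94 -3.68  0.92] [-31.84   0.81  -2.68] rows 13.4
[4.09, -0.27, 0.07] [-2.37, 0.06, -0.2]
[8.18, -0.55, 0.14] [-4.74, 0.12, -0.4]
[12.27, -0.82, 0.21] [-7.11, 0.18, -0.6]
[16.36, -1.09, 0.27] [-9.48, 0.24, -0.8]
[20.45, -1.37, 0.34] [-11.85, 0.3, -1.0]
```

View pics/i3s.png

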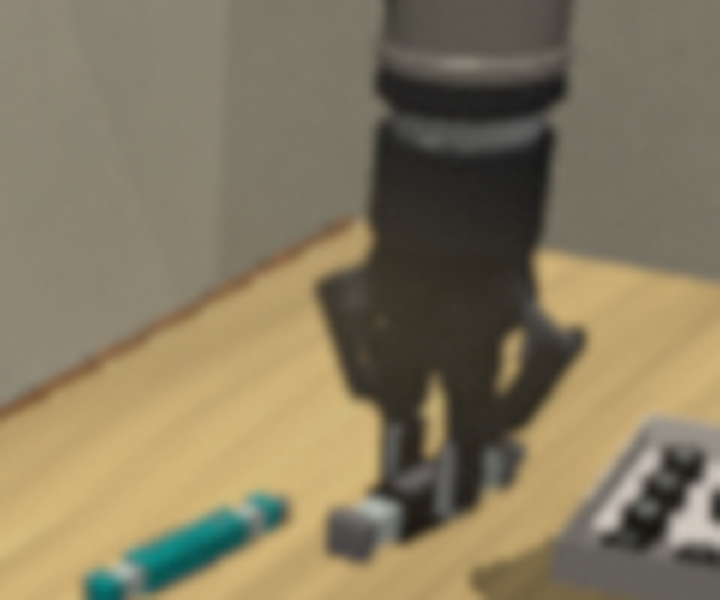

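Emit:
jog_arm([
  {"xyz":[4.1,-0.3,-1],"delta_rot":[-2.4,0,-0.2],"fingers":1},
  {"xyz":[8.2,-0.5,-2],"delta_rot":[-4.7,0,-0.4],"fingers":1},
  {"xyz":[12.3,-0.8,-2],"delta_rot":[-7.1,0,-0.6],"fingers":1},
  {"xyz":[16.4,-1.1,-2],"delta_rot":[-9.5,0,-0.8],"fingers":1},
  {"xyz":[20.5,-1.4,-2],"delta_rot":[-11.8,0,-1],"fingers":1},
])

```text
clock: 13.78
tcp_pos: [0.4954, -0.0571, 0.2081]
orientation: [2.255, 1.917, 0.209]
contact_force: [0.0, -0.1, -0.7]
grip_width: 0.0212
```

Run:
```python
from m import *
B=rackpt(POSE,bayloc((0,0,.11),.1275)); print(B)
plan(B,slope(POSE[2]))
print(r.get_obs()['joints'])
```

```text
[0.51992079 0.28929737 0.18728529]
t 13.78 pos [495.4 -57.1 208.1] F [ 0.  -0.1 -0.7] w 0.0212 | total [34.59 -3.52  1.12] [-19.14   1.01  -1.57] rows 8.5
[4.08, -0.41, 0.13] [-2.26, 0.12, -0.18]
[8.15, -0.83, 0.26] [-4.51, 0.24, -0.37]
[12.23, -1.24, 0.4] [-6.77, 0.36, -0.55]
[16.31, -1.66, 0.53] [-9.02, 0.48, -0.74]
[20.38, -2.07, 0.66] [-11.28, 0.6, -0.92]
[ 0.3391082   0.12884881 -0.4100211   2.13035897  0.16949786  0.6815526
 -0.34441809]
```

Emit:
jog_arm([
  {"xyz":[4.1,-0.4,0],"delta_rot":[-2.3,0.1,-0.2],"fingers":1},
  {"xyz":[8.2,-0.8,0],"delta_rot":[-4.5,0.2,-0.4],"fingers":1},
  {"xyz":[12.2,-1.2,0],"delta_rot":[-6.8,0.4,-0.6],"fingers":1},
  {"xyz":[16.3,-1.7,0],"delta_rot":[-9,0.5,-0.7],"fingers":1},
  {"xyz":[20.4,-2.1,0],"delta_rot":[-11.3,0.6,-0.9],"fingers":1},
])

```text
clock: 14.2
tcp_pos: [0.5075, 0.1412, 0.2031]
orientation: [2.116, 1.831, 0.389]
contact_force: [1.1, -1.1, -1.3]
grip_width: 0.021
```

Run:
```python
from m import *
B=rackpt(POSE,bayloc((0,0,.09),.1275)); print(B)
plan(B,slope(POSE[2]))
print(r.get_obs()['joints'])
```

```text
[0.53042905 0.28791821 0.17032433]
t 14.20 pos [507.5 141.2 203.1] F [ 1.1 -1.1 -1.3] w 0.0210 | total [14.85 -1.19  3.05] [-7.95  0.4  -0.69] rows 3.7
[4.0, -0.32, 0.82] [-2.14, 0.11, -0.19]
[8.01, -0.64, 1.65] [-4.29, 0.22, -0.37]
[12.01, -0.96, 2.47] [-6.43, 0.32, -0.56]
[14.85, -1.19, 3.05] [-7.95, 0.4, -0.69]
[14.85, -1.19, 3.05] [-7.95, 0.4, -0.69]
[-0.07972255  0.14571107 -0.51005578  2.18764883  0.64109836  0.59669092
 -1.21403271]
```

Emit:
jog_arm([
  {"xyz":[4,-0.3,0],"delta_rot":[-2.1,0.1,-0.2],"fingers":1},
  {"xyz":[8,-0.6,0],"delta_rot":[-4.3,0.2,-0.4],"fingers":1},
  {"xyz":[12,-1,1],"delta_rot":[-6.4,0.3,-0.6],"fingers":1},
  {"xyz":[14.8,-1.2,2],"delta_rot":[-8,0.4,-0.7],"fingers":1},
  {"xyz":[14.8,-1.2,3],"delta_rot":[-8,0.4,-0.7],"fingers":1},
])

```text
clock: 14.62
tcp_pos: [0.5281, 0.2968, 0.1708]
orientation: [2.006, 1.777, 0.517]
contact_force: [-0.1, 0.0, -2.0]
grip_width: 0.0212
```

Run:
```python
from m import *
B=rackpt(POSE,bayloc((0,0,.06),.1275)); print(B)
plan(B,slope(POSE[2]))
print(r.get_obs()['joints'])
```

```text
[0.54619145 0.28584946 0.14488289]
t 14.62 pos [528.1 296.8 170.8] F [-0.1  0.  -2. ] w 0.0212 | total [-0.89  0.26  3.21] [ 0.08 -0.64  0.38] rows 0.8
[-0.89, 0.26, 3.21] [0.08, -0.64, 0.38]
[-0.89, 0.26, 3.21] [0.08, -0.64, 0.38]
[-0.89, 0.26, 3.21] [0.08, -0.64, 0.38]
[-0.89, 0.26, 3.21] [0.08, -0.64, 0.38]
[-0.89, 0.26, 3.21] [0.08, -0.64, 0.38]
[-0.42509861  0.34592032 -0.50841227  2.09577386  1.08693842  0.72269634
 -1.8479725 ]
```

Emit:
jog_arm([
  {"xyz":[-0.5,0.2,0.5],"delta_rot":[0.1,-0.6,0.4],"fingers":1},
  {"xyz":[-0.9,0.25,1.5],"delta_rot":[0.1,-0.6,0.4],"fingers":1},
  {"xyz":[-0.9,0.25,2.5],"delta_rot":[0.1,-0.6,0.4],"fingers":1},
  {"xyz":[-0.9,0.25,2.8],"delta_rot":[0.1,-0.6,0.4],"fingers":1},
  {"xyz":[-0.9,0.25,2.8],"delta_rot":[0.1,-0.6,0.4],"fingers":1},
])

```text
clock: 15.03
tcp_pos: [0.5444, 0.2843, 0.1478]
orientation: [2.015, 1.763, 0.504]
contact_force: [1.1, 0.0, -0.8]
grip_width: 0.0211
```

Run:
```python
from m import *
bay(.1275)
im=imaging.grab_frame("top");sd=imaging.grab_frame("side");crop('side',110,170,230,270,6,'j1s',sd);crop('top',100,150,200,225,7,'j1t',im)
bay(.1275)
```

```text
t 15.03 TCP bay mm [ 0.2 -1.7 63.3] F tool [0.2 0.5 1.2] mom [0.66 0.05 0.02] rot to slope [-0.06  0.09 -0.11] w 0.0211 q [-0.42  0.39 -0.48  2.1   1.15  0.7  -1.89]
t 15.13 TCP bay mm [ 0.3 -0.6 64.3] F tool [ 0.2 -0.5  0.7] mom [ 0.71 -0.02  0.03] rot to slope [-0.02 -0.02 -0.08] w 0.0211 q [-0.42  0.39 -0.48  2.1   1.15  0.7  -1.89]
```

View pics/j1s.png

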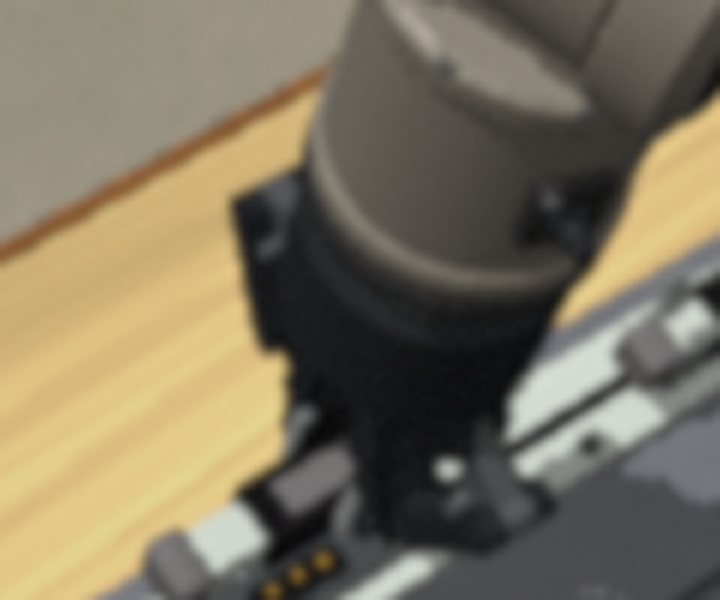

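View pics/j1t.png

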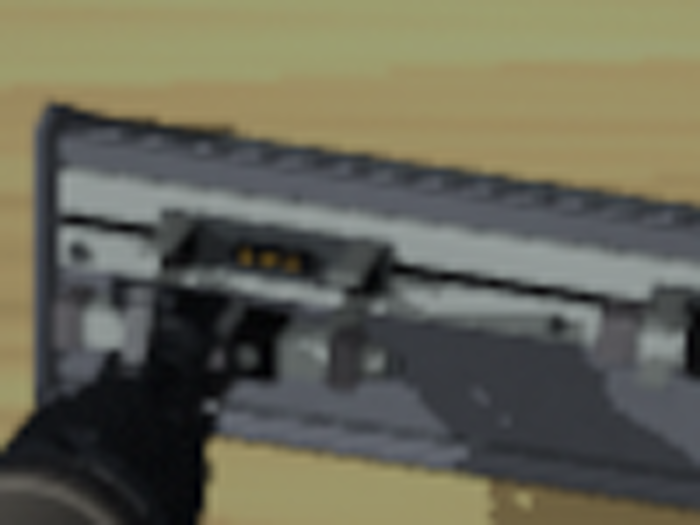

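```bash
cat >> m.py <<'E'
def solp(n,px,x,z):
    f=lambda v:proj(n,rackpt(POSE,bayloc((x+v[1],0,z),v[0])))-px
    return np.round(least_squares(f,[0,0]).x*1000,1)
E
python3 - <<'E'
from m import *
T=lambda c:np.array([(c[0]+.5)/7-.5+100,(c[1]+.5)/7-.5+150])
TS=lambda c:np.array([(c[0]+.5)/10-.5+110,(c[1]+.5)/10-.5+170])
print("waists",solp("top",T((103,325)),0,.0686),solp("top",T((303,348)),0,.0686))
print("block",solp("top",TS((285,171)),0,-.013))
print("upper flares",solp("top",TS((155,125)),.012,.02),solp("top",TS((432,170)),.012,.02))
print("lower flares",solp("top",TS((122,225)),-.012,.02),solp("top",TS((395,265)),-.012,.02))
# seated long probe waists check
print("long waists",solp("top",T((665,338)),0,0))
E
```

```text
waists [169.9   0.5] [88.1  3.8]
block [126.4   0.8]
upper flares [155.3  13.2] [74.  12.2]
lower flares [164.5   3.7] [83.6  4.2]
long waists [-46.2  -1.4]
```

Run:
```python
from m import *
from ov import overlay
t=cv2.imread("pics/top0.png");d=cv2.imread("pics/side0.png")
overlay("top",POSE,t,-.1035,.1264,110,170,180,215,10,"k1");overlay("top",POSE,t,-.1035,.1264,185,180,255,225,10,"k2")
overlay("side",POSE,d,-.1035,.1264,128,235,198,290,10,"k3")
```

```text
(no output)
```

View pics/k1.png

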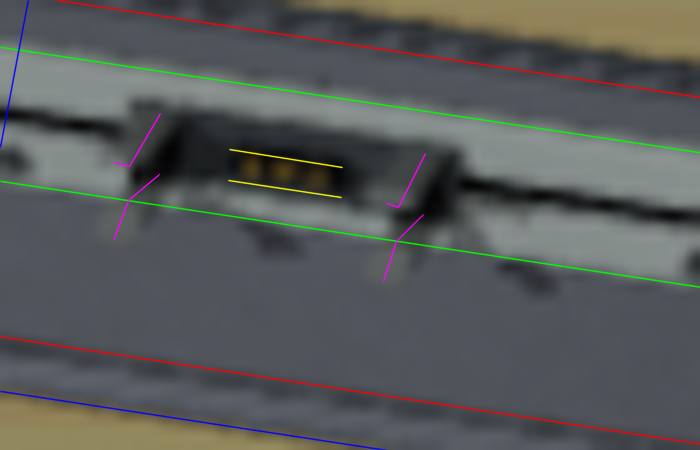

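View pics/k2.png

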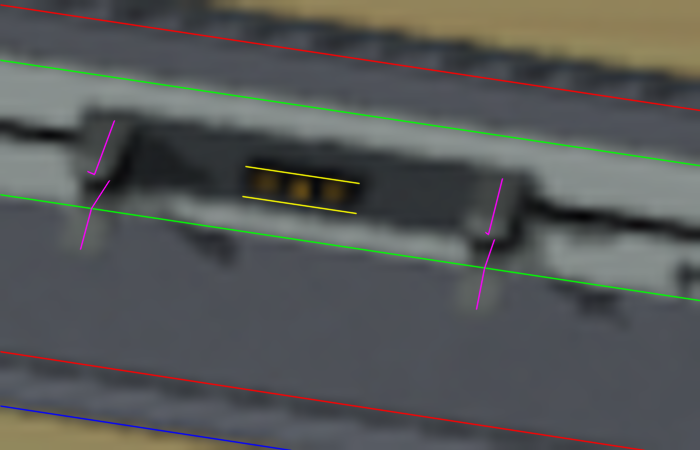

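View pics/k3.png

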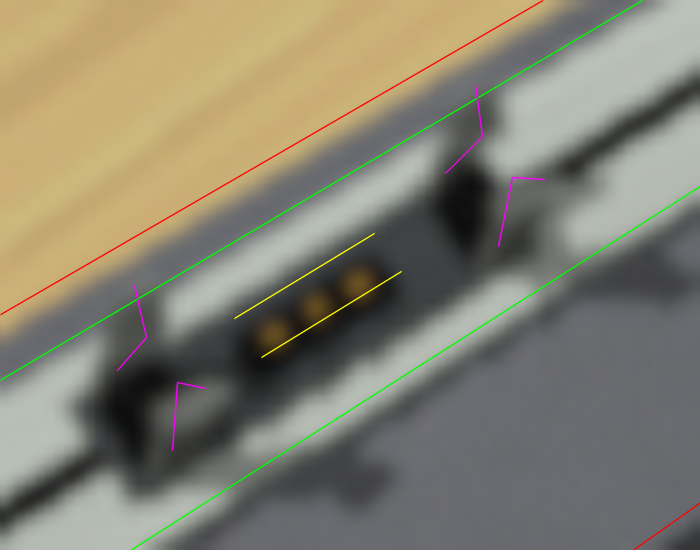

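Emit:
jog_arm([
  {"xyz":[-0.1,0,0.7],"delta_rot":[0,0,0],"fingers":1},
  {"xyz":[-0.2,0,1.6],"delta_rot":[0,0,0],"fingers":1},
  {"xyz":[-0.25,0,2.6],"delta_rot":[0,0,0],"fingers":1},
  {"xyz":[-0.25,0,3.2],"delta_rot":[0,0,0],"fingers":1},
  {"xyz":[-0.25,0,3.3],"delta_rot":[0,0,0],"fingers":1},
])

```text
clock: 15.55
tcp_pos: [0.5614, 0.2797, 0.1193]
orientation: [2.014, 1.764, 0.504]
contact_force: [0.2, -0.0, -1.2]
grip_width: 0.0211
```

Run:
```python
from m import *
from ov import overlay
im=imaging.grab_frame("top");sd=imaging.grab_frame("side");crop('top',100,150,200,225,7,'j2t',im)
bay(.126)
overlay("side",POSE,sd,-.1035,.126,110,190,210,275,7,"j2s")
```

```text
t 15.65 TCP bay mm [ 0.  -1.8 30.8] F tool [-0.2 -0.8  0.5] mom [ 0.67 -0.01  0.04] rot to slope [-0.05  0.01 -0.08] w 0.0213 q [-0.42  0.45 -0.44  2.09  1.23  0.67 -1.95]
```

View pics/j2s.png

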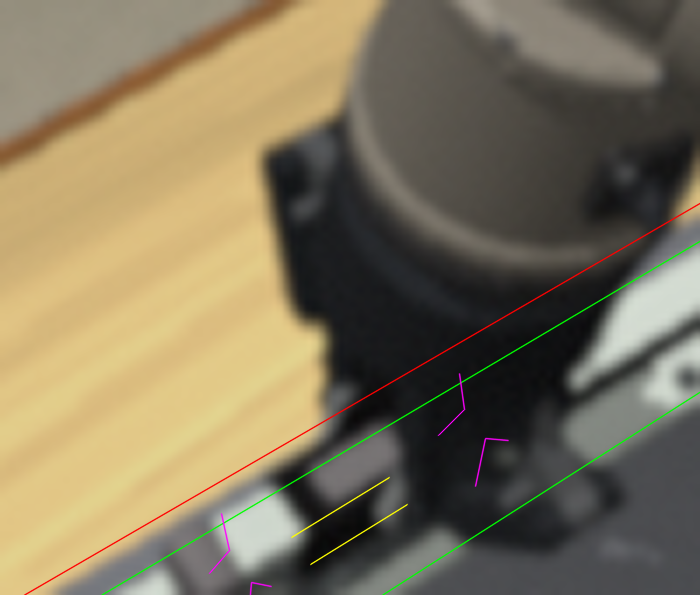

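View pics/j2t.png

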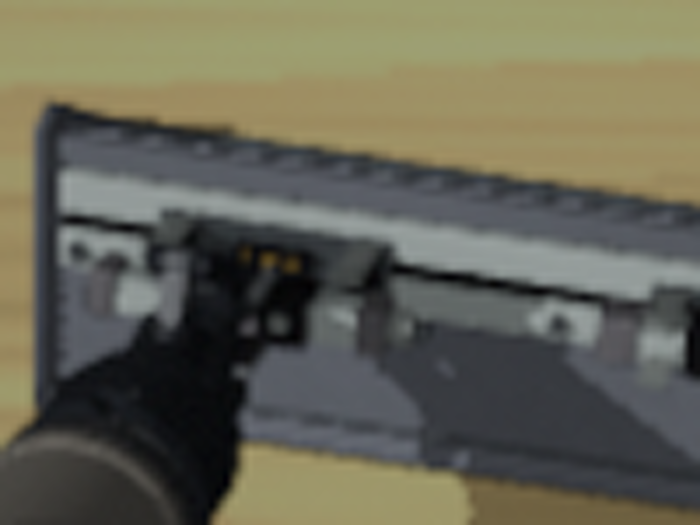

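Run:
```python
from m import *
T=lambda c:np.array([(c[0]+.5)/7-.5+100,(c[1]+.5)/7-.5+150])
z=.0308+.0043
for px in((138,294),(332,322)): print("waist",solp("top",T(px),0,z))
# edges: grip/waist and waist/cap right: 308,358
print("R edges",solp("top",T((307,319)),0,z),solp("top",T((358,326)),0,z))
print("L cap/waist edge",solp("top",T((115,291)),0,z))
```

```text
waist [166.8  -0.3]
waist [85.7  0.4]
R edges [96.1 -0. ] [74.8  0.3]
L cap/waist edge [176.5  -0.5]
```

Emit:
jog_arm([
  {"xyz":[0,0,0.5],"delta_rot":[0,0,0],"fingers":1},
  {"xyz":[0,0,1.1],"delta_rot":[0,0,0],"fingers":1},
  {"xyz":[0,0,1.6],"delta_rot":[0,0,0],"fingers":1},
  {"xyz":[0,0,2.0],"delta_rot":[0,0,0],"fingers":1},
  {"xyz":[0,0,2.2],"delta_rot":[0,0,0],"fingers":1},
])

```text
clock: 16.07
tcp_pos: [0.5722, 0.2802, 0.1012]
orientation: [2.014, 1.767, 0.507]
contact_force: [-5.4, 0.9, 2.8]
grip_width: 0.021
```

Run:
```python
from m import *
bay(.126)
crop('top',100,150,200,225,7,'j3t')
bay(.126)
```

```text
t 16.07 TCP bay mm [-0.6 -0.7  8.9] F tool [ 0.2 -3.1 -5.3] mom [ 1.04  0.08 -0.04] rot to slope [-0.08 -0.09 -0.02] w 0.0210 q [-0.42  0.49 -0.42  2.08  1.29  0.65 -1.99]
t 16.12 TCP bay mm [-0.7 -1.1  8.5] F tool [ 0.9 -2.   2. ] mom [ 1.05  0.43 -0.09] rot to slope [-0.1  -0.06 -0.04] w 0.0212 q [-0.42  0.49 -0.42  2.08  1.29  0.65 -1.99]
```

View pics/j3t.png

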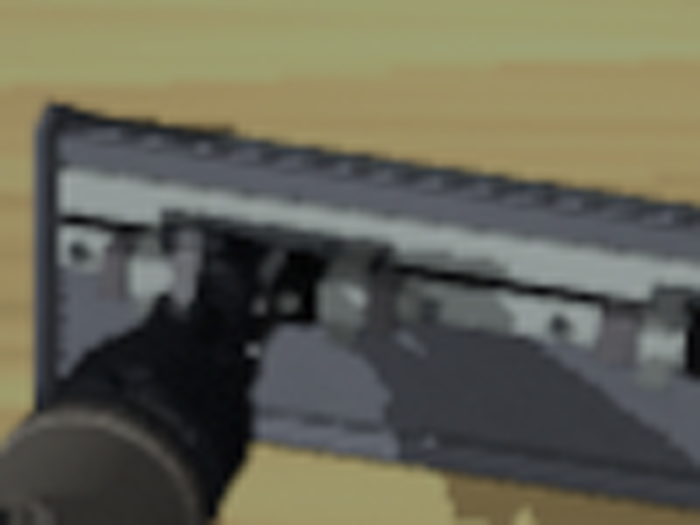

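Emit:
jog_arm([
  {"xyz":[0,-0.03,0.2],"delta_rot":[0,0,0],"fingers":1},
  {"xyz":[0,-0.03,0.4],"delta_rot":[0,0,0],"fingers":1},
  {"xyz":[0,-0.03,0.6],"delta_rot":[0,0,0],"fingers":1},
  {"xyz":[0,-0.03,0.8],"delta_rot":[0,0,0],"fingers":1},
  {"xyz":[0,-0.03,1.0],"delta_rot":[0,0,0],"fingers":1},
])

```text
clock: 16.53
tcp_pos: [0.5776, 0.2792, 0.0921]
orientation: [2.014, 1.766, 0.506]
contact_force: [-0.3, 0.3, 0.1]
grip_width: 0.0207
```

Run:
```python
from m import *
bay(.126)
```

```text
t 16.53 TCP bay mm [-0.8 -1.  -1.7] F tool [ 0.2 -0.2 -0.3] mom [ 0.99  0.19 -0.13] rot to slope [-0.09 -0.06 -0.03] w 0.0207 q [-0.42  0.51 -0.41  2.08  1.31  0.64 -2.01]
```

Emit:
jog_arm([
  {"xyz":[0,0,0.1],"delta_rot":[0,0,0],"fingers":1},
  {"xyz":[0,0,0.2],"delta_rot":[0,0,0],"fingers":1},
  {"xyz":[0,0,0.25],"delta_rot":[0,0,0],"fingers":1},
  {"xyz":[0,0,0.3],"delta_rot":[0,0,0],"fingers":1},
  {"xyz":[0,0,0.3],"delta_rot":[0,0,0],"fingers":1},
])

```text
clock: 16.95
tcp_pos: [0.5788, 0.2797, 0.0908]
orientation: [2.014, 1.765, 0.509]
contact_force: [-12.9, -0.9, 15.9]
grip_width: 0.0211
```

Run:
```python
from m import *
bay(.126)
```

```text
t 16.95 TCP bay mm [-0.6 -0.4 -3.4] F tool [ -2.5  -2.3 -20.2] mom [ 1.02 -0.54  0.56] rot to slope [-0.02 -0.11 -0.11] w 0.0211 q [-0.43  0.51 -0.41  2.08  1.32  0.64 -2.02]
```

Emit:
jog_arm([
  {"xyz":[0,0,0.2],"delta_rot":[0,0,0],"fingers":1},
  {"xyz":[0,0,0.25],"delta_rot":[0,0,0],"fingers":1},
  {"xyz":[0,0,0.3],"delta_rot":[0,0,0],"fingers":1},
  {"xyz":[0,0,0.3],"delta_rot":[0,0,0],"fingers":1},
  {"xyz":[0,0,0.3],"delta_rot":[0,0,0],"fingers":1},
])

```text
clock: 17.37
tcp_pos: [0.5789, 0.2797, 0.0906]
orientation: [2.014, 1.762, 0.51]
contact_force: [-26.2, -5.3, 33.4]
grip_width: 0.0214
```

Run:
```python
from m import *
bay(.126)
```

```text
t 17.37 TCP bay mm [-0.5 -0.4 -3.6] F tool [ -8.6  -3.7 -41.8] mom [ 1.4  -1.99  0.52] rot to slope [ 0.11 -0.08 -0.16] w 0.0214 q [-0.43  0.51 -0.41  2.08  1.32  0.64 -2.02]
```

Emit:
jog_arm([
  {"xyz":[0,0,0],"delta_rot":[0,0,0],"fingers":1},
  {"xyz":[0,0,-0.1],"delta_rot":[0,0,0],"fingers":1},
  {"xyz":[0,0,-0.1],"delta_rot":[0,0,0],"fingers":0.5},
  {"xyz":[0,0,-0.1],"delta_rot":[0,0,0],"fingers":0.5},
  {"xyz":[0,0,-0.1],"delta_rot":[0,0,0],"fingers":0.5},
])

```text
clock: 17.78
tcp_pos: [0.5791, 0.2793, 0.0914]
orientation: [2.014, 1.761, 0.51]
contact_force: [-0.6, -1.0, -0.2]
grip_width: 0.0426
```

Emit:
jog_arm([
  {"xyz":[0,0,-0.8],"delta_rot":[0,0,0],"fingers":0.5},
  {"xyz":[0,0,-2],"delta_rot":[0,0,0],"fingers":0.5},
  {"xyz":[0,0,-4],"delta_rot":[0,0,0],"fingers":0.5},
  {"xyz":[1,0,-4.5],"delta_rot":[0,0,0],"fingers":1},
  {"xyz":[2,0,-4.5],"delta_rot":[0,0,0],"fingers":1},
], grip_force=40)

```text
clock: 18.2
tcp_pos: [0.5583, 0.3034, 0.1316]
orientation: [2.013, 1.76, 0.514]
contact_force: [0.4, 0.2, 0.3]
grip_width: 0.0189
```

Run:
```python
from m import *
bay(.126)
sd=imaging.grab_frame("side");crop('side',110,190,210,275,7,'j4s',sd);crop('top',100,150,200,225,7,'j4t')
bay(.126)
```

```text
t 18.20 TCP bay mm [ 1.2 20.5 43.6] F tool [ 0.2  0.5 -0.1] mom [ 0.58 -0.03 -0.  ] rot to slope [ 0.27 -0.13 -0.23] w 0.0189 q [-0.45  0.45 -0.46  2.06  1.19  0.7  -1.94]
t 18.30 TCP bay mm [ 0.4 22.3 42.5] F tool [-0.2 -0.4 -0.4] mom [ 0.58 -0.06  0.02] rot to slope [ 0.18 -0.24 -0.15] w 0.0040 q [-0.45  0.45 -0.46  2.06  1.2   0.7  -1.94]
```

View pics/j4s.png

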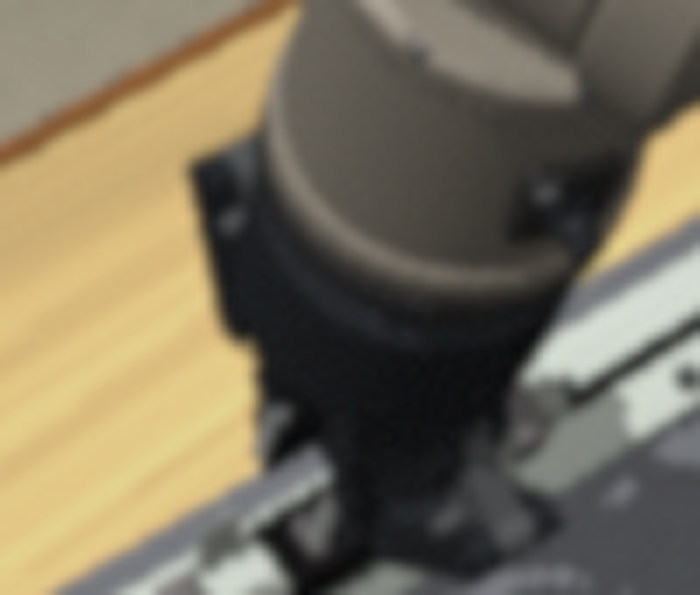

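View pics/j4t.png

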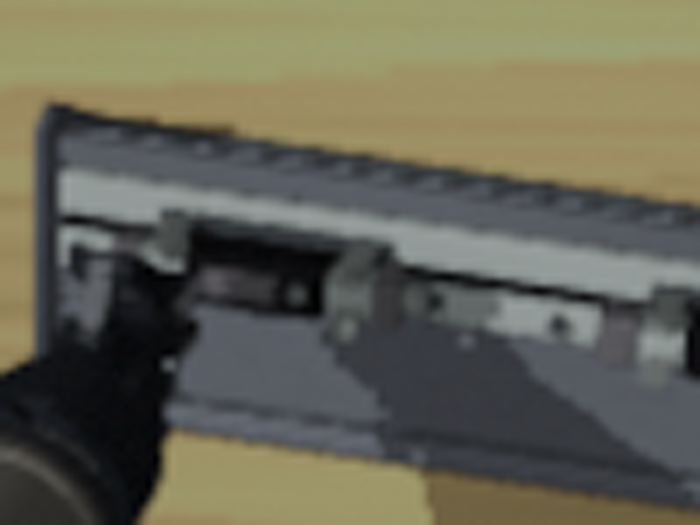

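Emit:
jog_arm([
  {"xyz":[-0.4,-0.1,0],"delta_rot":[0,0,0],"fingers":1},
  {"xyz":[-0.4,-0.1,1],"delta_rot":[0.1,-0.2,-0.1],"fingers":1},
  {"xyz":[-0.4,-0.1,2],"delta_rot":[0.1,-0.2,-0.1],"fingers":1},
  {"xyz":[-0.4,-0.1,2.5],"delta_rot":[0.1,-0.2,-0.1],"fingers":1},
  {"xyz":[-0.4,-0.1,2.7],"delta_rot":[0.1,-0.2,-0.1],"fingers":1},
])

```text
clock: 18.72
tcp_pos: [0.5716, 0.298, 0.1047]
orientation: [2.013, 1.763, 0.504]
contact_force: [-4.1, -2.4, 6.4]
grip_width: -0.0001
```

Run:
```python
from m import *
bay(.126)
```

```text
t 18.72 TCP bay mm [-1.3 16.9 13.4] F tool [-2.9  0.2 -7.4] mom [ 0.6  -0.53  0.02] rot to slope [-0.01  0.13 -0.06] w -0.0001 q [-0.45  0.5  -0.43  2.05  1.26  0.68 -1.98]
```

Emit:
jog_arm([
  {"xyz":[0,0,0.1],"delta_rot":[0,0,0],"fingers":1},
  {"xyz":[0,0,0.2],"delta_rot":[0,0,0],"fingers":1},
  {"xyz":[0,0,0.25],"delta_rot":[0,0,0],"fingers":1},
  {"xyz":[0,0,0.25],"delta_rot":[0,0,0],"fingers":1},
  {"xyz":[0,0,0.25],"delta_rot":[0,0,0],"fingers":1},
])

```text
clock: 19.13
tcp_pos: [0.5719, 0.2981, 0.1045]
orientation: [2.011, 1.762, 0.505]
contact_force: [-18.3, -4.5, 24.4]
grip_width: -0.0002
```

Run:
```python
from m import *
bay(.126)
```

```text
t 19.13 TCP bay mm [-1.2 17.  13.1] F tool [ -6.9  -1.9 -30. ] mom [ 0.92 -1.75 -0.  ] rot to slope [ 0.11  0.15 -0.03] w -0.0002 q [-0.45  0.5  -0.43  2.05  1.26  0.68 -1.98]
```

Emit:
jog_arm([
  {"xyz":[0,0,-0.6],"delta_rot":[0,0,0],"fingers":1},
  {"xyz":[-1.2,0,-1.0],"delta_rot":[0,0,0],"fingers":1},
  {"xyz":[-3.4,0,-1.0],"delta_rot":[0,0,0],"fingers":1},
  {"xyz":[-3.4,0,-0.5],"delta_rot":[0,0,0],"fingers":1},
  {"xyz":[-3.4,0,-0.2],"delta_rot":[0,0,0],"fingers":1},
])

```text
clock: 19.55
tcp_pos: [0.5665, 0.2619, 0.1058]
orientation: [2.012, 1.759, 0.502]
contact_force: [0.3, 0.6, 0.1]
grip_width: 0.0
```

Run:
```python
from m import *
bay(.126)
```

```text
t 19.55 TCP bay mm [ -1.  -19.7  14.5] F tool [0.6 0.2 0. ] mom [ 0.54 -0.05 -0.  ] rot to slope [ 0.11  0.31 -0.1 ] w 0.0000 q [-0.41  0.46 -0.42  2.11  1.29  0.64 -1.99]
```

Now the other end.

Emit:
jog_arm([
  {"xyz":[0,0,0.1],"delta_rot":[0,0.2,0],"fingers":1},
  {"xyz":[0,0,0.2],"delta_rot":[0,0.2,0],"fingers":1},
  {"xyz":[0,0,0.3],"delta_rot":[0,0.2,0],"fingers":1},
  {"xyz":[0,0,0.4],"delta_rot":[0,0.2,0],"fingers":1},
  {"xyz":[0,0,0.4],"delta_rot":[0,0.2,0],"fingers":1},
])

```text
clock: 19.97
tcp_pos: [0.5674, 0.2623, 0.1045]
orientation: [2.01, 1.761, 0.508]
contact_force: [-21.7, -7.3, 30.4]
grip_width: -0.0001
```

Run:
```python
from m import *
bay(.126)
```

```text
t 19.97 TCP bay mm [ -0.9 -19.1  13. ] F tool [-10.2  -1.1 -36.7] mom [ 0.97 -2.17  0.  ] rot to slope [ 0.26  0.11 -0.05] w -0.0001 q [-0.41  0.47 -0.42  2.11  1.3   0.64 -2.  ]
```

Emit:
jog_arm([
  {"xyz":[0,0,-2],"delta_rot":[0,0,0],"fingers":1},
  {"xyz":[-2,0,-4],"delta_rot":[0,0,0],"fingers":1},
  {"xyz":[-6,0,-5],"delta_rot":[-0.1,0,0],"fingers":1},
  {"xyz":[-10,0,-5],"delta_rot":[0.1,0,0],"fingers":1},
  {"xyz":[-14,0,-5],"delta_rot":[0.1,0,0],"fingers":1},
])

```text
clock: 20.38
tcp_pos: [0.5223, 0.127, 0.1477]
orientation: [2.009, 1.764, 0.51]
contact_force: [1.5, -1.4, -0.3]
grip_width: 0.0001
```

Run:
```python
from m import *
bay(-.1035)
plan(rackpt(POSE,bayloc((-.0007,0,.025),-.1035+.03)),slope(POSE[2]))
sd=imaging.grab_frame("side");crop('side',110,190,230,285,6,'l4s',sd)
```

```text
t 20.38 TCP bay mm [-1.  70.4 64. ] F tool [-1.2  1.2  1.1] mom [ 0.5  -0.04  0.01] rot to slope [ 0.21 -0.03  0.02] w 0.0001 q [-0.22  0.23 -0.38  2.32  1.27  0.46 -1.84]
t 20.38 pos [522.3 127.  147.7] F [ 1.5 -1.4 -0.3] w 0.0001 | total [-4.04  0.02  3.9 ] [ 0.21 -0.03  0.02] rows 1.4
[-2.95, 0.01, 2.84] [0.16, -0.02, 0.01]
[-4.04, 0.02, 3.9] [0.21, -0.03, 0.02]
[-4.04, 0.02, 3.9] [0.21, -0.03, 0.02]
[-4.04, 0.02, 3.9] [0.21, -0.03, 0.02]
[-4.04, 0.02, 3.9] [0.21, -0.03, 0.02]
```

View pics/l4s.png

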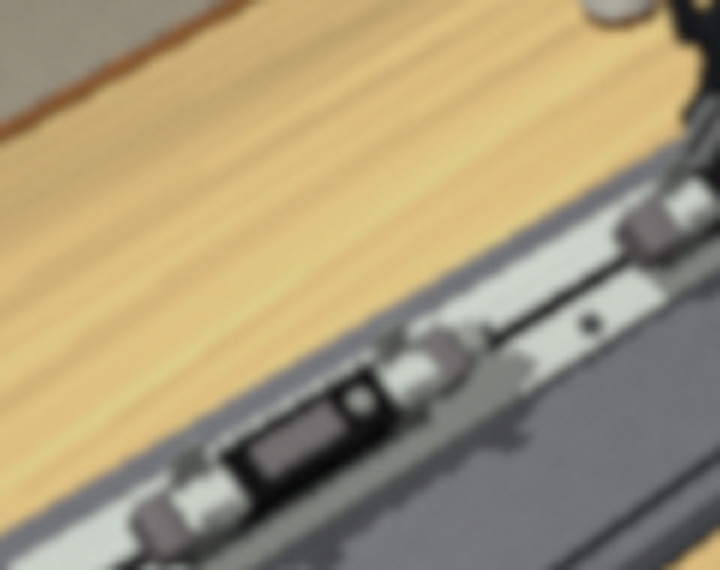

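Emit:
jog_arm([
  {"xyz":[-2.5,0,0],"delta_rot":[0.2,0,0],"fingers":1},
  {"xyz":[-4.0,0,1],"delta_rot":[0.2,0,0],"fingers":1},
  {"xyz":[-4.0,0,3],"delta_rot":[0.2,0,0],"fingers":1},
  {"xyz":[-4.0,0,4.5],"delta_rot":[0.2,0,0],"fingers":1},
  {"xyz":[-4.0,0,4.8],"delta_rot":[0.2,0,0],"fingers":1},
])

```text
clock: 20.85
tcp_pos: [0.5402, 0.0723, 0.104]
orientation: [2.019, 1.755, 0.491]
contact_force: [0.5, -0.1, 0.4]
grip_width: -0.0003
```

Run:
```python
from m import *
bay(-.1035)
```

```text
t 20.85 TCP bay mm [-3.2 18.5 13.7] F tool [ 0.   0.7 -0.1] mom [ 0.54  0.   -0.05] rot to slope [-0.21  0.76 -0.31] w -0.0003 q [-0.15  0.32 -0.31  2.35  1.58  0.39 -2.04]
```

Emit:
jog_arm([
  {"xyz":[0.4,0.2,-0.3],"delta_rot":[-0.2,0.7,-0.3],"fingers":1},
  {"xyz":[0.9,0.25,-0.3],"delta_rot":[-0.2,0.7,-0.3],"fingers":1},
  {"xyz":[0.9,0.25,0],"delta_rot":[-0.2,0.7,-0.3],"fingers":1},
  {"xyz":[0.9,0.25,0.2],"delta_rot":[-0.2,0.7,-0.3],"fingers":1},
  {"xyz":[0.9,0.25,0.3],"delta_rot":[-0.2,0.7,-0.3],"fingers":1},
])

```text
clock: 21.27
tcp_pos: [0.5451, 0.0826, 0.1049]
orientation: [2.008, 1.766, 0.51]
contact_force: [-30.0, 0.3, 43.3]
grip_width: 0.0001
```

Run:
```python
from m import *
bay(-.1035)
```

```text
t 21.27 TCP bay mm [ 0.3 29.3 12.6] F tool [ -3.5  -2.1 -52.5] mom [ 0.92 -0.8   0.04] rot to slope [ 0.2  -0.09  0.1 ] w 0.0001 q [-0.15  0.33 -0.32  2.34  1.6   0.39 -2.06]
```

Home at that end (12.6 mm under 52 N). Other end:

Emit:
jog_arm([
  {"xyz":[0,0,-0.6],"delta_rot":[0,0,0],"fingers":1},
  {"xyz":[-1.5,-0.05,-1.2],"delta_rot":[0,0,0],"fingers":1},
  {"xyz":[-4.5,-0.05,-1.2],"delta_rot":[0,0,0],"fingers":1},
  {"xyz":[-5.8,-0.05,-0.8],"delta_rot":[0,0,0],"fingers":1},
  {"xyz":[-5.8,-0.05,-0.4],"delta_rot":[0,0,0],"fingers":1},
])

```text
clock: 21.68
tcp_pos: [0.5341, 0.0209, 0.1083]
orientation: [2.01, 1.76, 0.507]
contact_force: [-0.7, 0.3, -0.3]
grip_width: -0.0003
```

Run:
```python
from m import *
bay(-.1035)
```

```text
t 21.68 TCP bay mm [ -0.3 -33.3  17.1] F tool [ 0.2 -0.7 -0.2] mom [0.56 0.05 0.01] rot to slope [ 0.24  0.17 -0.08] w -0.0003 q [-0.04  0.29 -0.28  2.39  1.74  0.31 -2.09]
```

Emit:
jog_arm([
  {"xyz":[0.4,0,0],"delta_rot":[0.1,0.1,0],"fingers":1},
  {"xyz":[0.4,0,0.2],"delta_rot":[0.1,0.1,0],"fingers":1},
  {"xyz":[0.4,0,0.4],"delta_rot":[0.1,0.1,0],"fingers":1},
  {"xyz":[0.4,0,0.55],"delta_rot":[0.1,0.1,0],"fingers":1},
  {"xyz":[0.4,0,0.65],"delta_rot":[0.1,0.1,0],"fingers":1},
])

```text
clock: 22.1
tcp_pos: [0.5375, 0.0247, 0.1046]
orientation: [2.008, 1.761, 0.509]
contact_force: [-37.1, -1.3, 55.1]
grip_width: 0.0001
```

Run:
```python
from m import *
bay(-.1035)
```

```text
t 22.10 TCP bay mm [  0.1 -29.1  12.4] F tool [ -6.2  -1.5 -66.2] mom [ 0.91 -1.35 -0.03] rot to slope [0.34 0.08 0.  ] w 0.0001 q [-0.04  0.3  -0.29  2.38  1.76  0.32 -2.12]
```

Emit:
jog_arm([
  {"xyz":[0,0,-1],"delta_rot":[0,0,0],"fingers":1},
  {"xyz":[0,0,-3],"delta_rot":[0,0,0],"fingers":1},
  {"xyz":[-2,-1,-6],"delta_rot":[2,0,0],"fingers":1},
  {"xyz":[-6,-1,-9],"delta_rot":[5,0,0],"fingers":1},
  {"xyz":[-10,-1,-10],"delta_rot":[8,0,0],"fingers":1},
])

```text
clock: 22.52
tcp_pos: [0.4982, -0.0045, 0.1484]
orientation: [2.045, 1.784, 0.432]
contact_force: [-0.3, -0.3, -0.7]
grip_width: -0.0001
```

Emit:
jog_arm([
  {"xyz":[-4,0,0],"delta_rot":[3,0,0],"fingers":1},
  {"xyz":[-8,0,0],"delta_rot":[6,0,0],"fingers":1},
  {"xyz":[-12,0,0],"delta_rot":[9,0,0],"fingers":1},
  {"xyz":[-14,0,0],"delta_rot":[9,0,0],"fingers":1},
  {"xyz":[-14,0,0],"delta_rot":[9,0,0],"fingers":1},
])

```text
clock: 22.93
tcp_pos: [0.4861, -0.1017, 0.1501]
orientation: [2.137, 1.864, 0.302]
contact_force: [0.0, 0.5, 0.1]
grip_width: -0.0
```

Run:
```python
from m import *
sd=imaging.grab_frame("side");crop('side',100,160,310,310,3.8,'f1s',sd);t=imaging.grab_frame("top");crop('top',95,155,275,270,4.4,'f1t',t)
a=cv2.imread("pics/top0.png")
for n,px in(("block",(198,254)),("spec",(262,256)),("bottle",(264,131))):
    x,y=px; w=cv2.matchTemplate(t[y-30:y+30,x-30:x+30],a[y-14:y+14,x-14:x+14],cv2.TM_CCOEFF_NORMED); print(n,cv2.minMaxLoc(w)[1],np.array(cv2.minMaxLoc(w)[3])-16)
o=r.get_obs();print(o["tcp_pos"],o["clock"],abs(o["qvel"]).max())
```

```text
block 0.999338686466217 [0 0]
spec 0.34558728337287903 [16  3]
bottle 0.9997847676277161 [0 0]
[ 0.48473658 -0.10768336  0.14976484] 23.0333 0.23367568843418746
```

View pics/f1s.png

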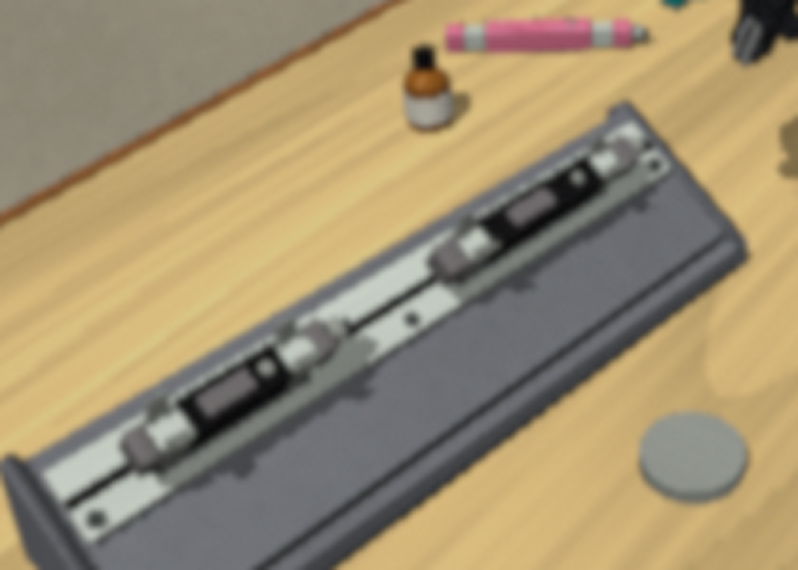

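View pics/f1t.png

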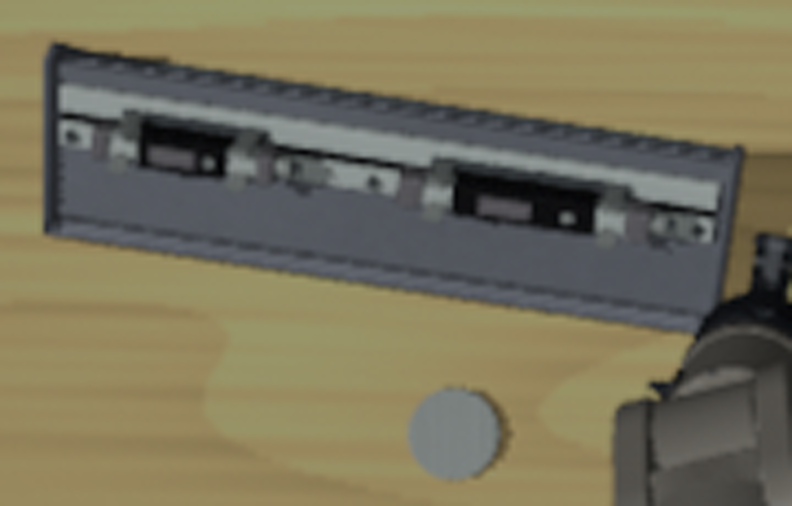

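Emit:
jog_arm([
  {"xyz":[0,0,-1],"delta_rot":[0,0,0],"fingers":1},
  {"xyz":[0,0,-2],"delta_rot":[0,0,0],"fingers":1},
  {"xyz":[0,0,-2],"delta_rot":[0,0,0],"fingers":1},
  {"xyz":[0,0,-2],"delta_rot":[0,0,0],"fingers":1},
  {"xyz":[0,0,-2],"delta_rot":[0,0,0],"fingers":1},
])

```text
clock: 23.45
tcp_pos: [0.478, -0.1053, 0.1682]
orientation: [2.145, 1.853, 0.296]
contact_force: [0.2, -0.2, 0.7]
grip_width: -0.0001
```

Run:
```python
from m import *
sd=imaging.grab_frame("side");a=cv2.imread("pics/side0.png")
x,y=323,234; w=cv2.matchTemplate(sd[y-24:y+24,x-24:x+24],a[y-8:y+8,x-8:x+8],cv2.TM_CCOEFF_NORMED); print(cv2.minMaxLoc(w)[1],np.array(cv2.minMaxLoc(w)[3])-16)
o=r.get_obs();print(o["tcp_pos"],o["clock"],abs(o["qvel"]).max())
print(r.hand_in())
```

```text
0.9998564720153809 [0 0]
[ 0.47786083 -0.10534876  0.16801221] 23.5 0.008214945034861303
the job is handed in; nothing more can be done
None
```

Both probes are in their own carriers, the long in the long and the short in the short, and the job was handed in at 23.5 s. The hand-in reports no verdict.

**Seating:** I pressed each probe square to the slope until it hit the floor with about 40 N, let go, then pressed near each end with the shut fingers.
- The two ends came out level: long probe 12.6 and 12.4 mm under 52–66 N, short probe 13.1 and 13.0 mm under 30–37 N.
- A seated grip should read 12 mm there. The 0.4 to 1.1 mm excess is about the error of my camera-fitted stand position, so I judge home by the hard stop and the level ends.

**Bystanders and robot:** The test block and bottle (top camera) and the specimen (side camera) show zero pixels of shift. The specimen was hidden by the arm in the top view, so that match failed there. The arm is stopped and clear of everything.

**Disagreements:**
- The two cameras differed by about 3–4 mm in x. I followed the top camera because the first grasp, where the fingers closed on the probe, agreed with it.
- Position along the rail rests on the carriers being within the stated 18 mm of mid travel. I did not measure the bay points themselves.

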